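Put the gas hob's burners back together

ROBOT

A 7-joint arm with a two-finger parallel gripper is mounted at the origin on the work surface. World frame = base frame: x ahead of the robot, y to its left, z up, the work surface at z = 0. Lengths are in m, angles in rad, forces in N, time in s.
With the tool pointing down it reaches from about 0.425 to 0.925 m from the base axis. Payload 6.8 kg.
Tool frame: the origin (TCP) lies at the very end of the fingers, on their centre line; the grasp point (between the pads) lies 19 mm behind it; z points along the fingers, y is the line along which they close (so a half turn about z gives the same grasp; the last joint's range is limited). The gripper opens to 85 mm and grips with 20 to 120 N. Pads are 22 mm wide; open, the fingers measure 114 mm over their backs; the gripper's body (76 mm by 85 mm) begins 54 mm behind the grasp point. The pads swing forward as they close: fully open they stand 13 mm farther back than shut.
Start: joints at [-1.436, 0.477, 0.022, 1.555, -0.011, 1.109, -0.083], TCP at [0.162, 0.655, 0.207] pointing down, gripper open.
Joint ranges: [-2.96, 2.96], [-0.34, 2.1], [-1.41, 1.46], [0.24, 2.44], [-1.37, 4.51], [0.17, 1.92], [-2.96, 2.96]. Speed limits (rad/s): [2.39, 2.39, 3.14, 3.14, 3.14, 3.14, 3.14].

INTERFACE

Orientations are given as a unit quaternion [w, x, y, z].
In Python, from station import bot gives the robot as it stands. The module is installed in compiled form; this text tells all that it offers.
- The arm moves only by the shell command python3 -m jog 'ROWS' [OPENING] [FORCE]. ROWS is JSON, a list of rows, each a list of 4 numbers: the shift along the tool's x, y, z in cm, then the turn about the tool's z in rad. In form: [[x, y, z, spin], ...]. A call has 1 to 20 rows; each row is the pose to reach, as a shift and turn from the pose commanded when the call began, along the tool's axes at that moment; what a row does not reach only later rows make up. A row lasts 1/12 s, in which the tool goes at most 41.7 mm and 7.16 degrees, less where a joint would pass 70% of its speed; a pose out of reach is approached as far as the arm can. A call with a gripper value outside its range is refused whole. OPENING is the closure, from -1 (fully open) to 1 (shut), set as the call begins (- or left out, the last holds). The fingers move at their own pace and stop on an object; FORCE is the grip in N (left out, the last holds). Time passes only in rows, so rows that repeat a pose let the fingers close. It gives the time, the measured TCP pose, the force, the opening and the grip force at its end, in the units of the state.
- bot.get_obs(): the state, without advancing time (a new reading comes with each control period).
- bot.read_camera(name): name is "scene" or "top" or "wrist"; returns a dict with "pixels" (384x512x3 uint8, red, green, blue), "depth" (384x512 float32, m along the optical axis (not along the pixel's ray), 0 where there is no reading), "fovy" (degrees; the focal length in pixels is half the picture's height over the tangent of half this angle, whatever the lens; pixels are square), "cx", "cy" (the principal point, pixels), "distortion" ([k1, k2, p1, p2, k3] as OpenCV has them; the pictures are not rectified), "pose" (4x4, takes a point from camera to world coordinates). Camera axes: x right, y down, z forward; pixel columns grow to the right and rows downward; lengths in m; the calibration is good to about 2 mm. A picture is of the moment at which its call begins.
- bot.hand_in(): hands the job in; it is judged then, once.
The state is a dict: "t": time; "q": joint angles; "joint_vel": joint speeds; "joint_torque": joint torques, N m; "eef_pos": TCP position; "tool_rot": TCP orientation; "contact_force": force on the tool from outside, world axes, zero at the start; "torque": the same for the moment, N m; "gripper_width": opening from 0.0 (shut) to 1.0 (fully open); "grasp_force": force on a finger pad.
Only numpy, scipy, OpenCV 4.12 (cv2) and the standard library are available. Lean on these libraries where they do the work, as an engineer would, in place of code of your own. Each camera call takes 0.05 s, during which the arm holds its last target. There are 200 camera calls.

TASK

The hob's burner parts have been washed and laid out on the mat. Put the burners back together: set each brass head in the round burner cup of its size and then the black cap of the same size on top of it, and put the oval cap lengthwise on the oval burner. Every part must sit flat and fully home in its own burner.

Things in the scene. Friction and masses are not known exactly. Their poses are not given: they have to be found in the camera images.
- small_burner: Cast-aluminium burner cup with a black floor, fixed on the hob: an open round socket, outside diameter 40, bore 34 mm, rim 12 mm above the hob, floor 2 mm. A white igniter pin, 12.5 mm high, stands 5 to 11 mm outside its wall. Origin: centre of its underside, on the hob (8 mm above the worktop); z up. Loose parts stand at least 25 mm clear of the other objects on the mat.
- medium_burner: Cast-aluminium burner cup with a black floor, fixed on the hob: an open round socket, outside diameter 56, bore 46 mm, rim 12 mm above the hob, floor 2 mm. A white igniter pin, 12.5 mm high, stands 5 to 11 mm outside its wall. Origin: centre of its underside, on the hob (8 mm above the worktop); z up. The two 98 mm burners at the back of the hob are complete: leave them.
- oval_burner: Oval burner fixed on the hob, brass head already fitted: a round-ended oblong 126 mm long (its x), 42 mm wide (its y), 26 mm high, with a slot 110 x 26 mm, 9 mm deep, in its top. A white igniter pin 12.5 mm high stands 9 mm off one long side. Origin: centre of its underside, on the hob (8 mm above the worktop); z up. No knob or other fixture is within 75 mm of any of the three burners' centres.
- small_head: Loose brass burner head. Crown 44 mm in diameter, 8 to 22 mm above the underside (grip it), with a 30 mm pocket 9 mm deep in its top; below it a tapering spigot 20 to 28 mm wide, on which it stands on the mat (6 mm above the worktop). Origin: centre of underside; z up. Seated, crown on the cup's rim, its underside is 4 mm above the cup's origin; 3 mm play all round.
- medium_head: Loose brass burner head. Crown 62 mm in diameter, 8 to 22 mm above the underside (grip it), with a 44 mm pocket 9 mm deep in its top; below it a tapering spigot 32 to 40 mm wide, on which it stands on the mat (6 mm above the worktop). Origin: centre of underside; z up. Seated, crown on the cup's rim, its underside is 4 mm above the cup's origin; 3 mm play all round.
- small_cap: Loose black iron cap, a round disc 48 mm in diameter, 6 to 14 mm above the underside (grip its edge); below it a tapering boss 16 to 24 mm wide, on which it stands on the mat (6 mm above the worktop). Origin: centre of underside; z up. Seated, boss in the head's pocket (3 mm play all round), disc flat on the crown, its underside is 20 mm above the cup's origin.
- medium_cap: Loose black iron cap, a round disc 66 mm in diameter, 6 to 14 mm above the underside (grip its edge); below it a tapering boss 30 to 38 mm wide, on which it stands on the mat (6 mm above the worktop). Origin: centre of underside; z up. Seated, boss in the head's pocket (3 mm play all round), disc flat on the crown, its underside is 20 mm above the cup's origin.
- oval_cap: Loose black iron cap, a round-ended oblong 130 mm long (its x), 46 mm wide (its y), 6 to 14 mm above the underside (grip across the width); below it a boss 90 x 17 mm, on which it stands on the mat (6 mm above the worktop). Origin: centre of underside; z up. Seated either way round, boss in the slot (play 4 mm sideways, 10 mm endways), its underside is 20 mm above the burner's origin.
Not all that is in view belongs to the job. What is shaped like the small_head but purple is not meant.

How it is judged:
At the end, for the whole second after the job is handed in: Each head in its cup and each round cap on its head in its own burner (centres within 8 mm of the cup's), the oval cap on the oval burner (centres within 12 mm, axes within 0.2 rad); all within 3 mm of seated height, tilt under 0.1 rad, at rest (under 20 mm/s), released (horizontal distance between each of small_head, small_cap and small_burner below 0.008 m and z of small_head in the frame of small_burner between 0.001 and 0.007 m and angle between each of small_head, medium_head, small_cap, medium_cap, oval_cap's own z axis and vertical below 0.1 rad and linear speed of each of small_head, medium_head, small_cap, medium_cap, oval_cap below 0.02 m/s and horizontal distance between each of medium_head, medium_cap and medium_burner below 0.008 m and z of medium_head in the frame of medium_burner between 0.001 and 0.007 m and z of small_cap in the frame of small_burner between 0.017 and 0.023 m and z of medium_cap in the frame of medium_burner between 0.017 and 0.023 m and horizontal distance between oval_cap and oval_burner below 0.012 m and z of oval_cap in the frame of oval_burner between 0.017 and 0.023 m and angle between the x axis of oval_cap and the x axis of oval_burner, either way round below 0.2 rad); the robot touches nothing.
It also fails if it takes over 125 s, if anything falls off the work surface, if the arm or the gripper's body presses on something with over 40 N, if the wrist force passes 120 N, or if a joint passes its speed limit or range.

## Working session

There is one attempt and no reset: what is moved stays moved. The work goes in short steps, Python scripts to look and compute and a shell command to move; the robot and the scene stay as the last step left them, time stands still between calls to the robot, and variables do not carry over. Pictures are saved under pics/ and viewed, at most 14 in all, crops included, and the job is handed in when it is done.

```bash
ls; mkdir -p pics
cat > h.py <<'E'
import numpy as np, cv2
from station import bot
def cam(n):
    c=bot.read_camera(n); f=192/np.tan(np.radians(c['fovy'])/2)
    c['K']=np.array([[f,0,c['cx']],[0,f,c['cy']],[0,0,1.]]); c['D']=np.array(c['distortion'],float); c['pose']=np.array(c['pose']); return c
def save(c,n): cv2.imwrite('pics/'+n,cv2.cvtColor(c['pixels'],cv2.COLOR_RGB2BGR))
def ray(c,uv):
    p=cv2.undistortPoints(np.array(uv,float).reshape(-1,1,2),c['K'],c['D']).reshape(-1,2)
    return np.c_[p,np.ones(len(p))]@c['pose'][:3,:3].T
def onplane(c,uv,z):
    d=ray(c,uv); o=c['pose'][:3,3]; return o+d*((z-o[2])/d[:,2])[:,None]
def depthpts(c):
    h,w=c['depth'].shape; v,u=np.mgrid[:h,:w]
    p=cv2.undistortPoints(np.c_[u.ravel(),v.ravel()].astype(float).reshape(-1,1,2),c['K'],c['D']).reshape(-1,2)
    d=c['depth'].ravel()
    return ((np.c_[p,np.ones(len(p))]*d[:,None])@c['pose'][:3,:3].T+c['pose'][:3,3]).reshape(h,w,3)
E
python3 - <<'E'
from h import *
import numpy as np
np.set_printoptions(precision=3,suppress=True)
for n in ['scene','top','wrist']:
    c=cam(n); save(c,n+'1.png'); print(n,c['fovy'],c['D'],c['pose'])
o=bot.get_obs(); print(o['t'],o['eef_pos'],o['tool_rot'],o['gripper_width'])
E
```

```text
pics
scene 44.8217657470775 [0. 0. 0. 0. 0.] [[-0.271  0.771 -0.577  1.03 ]
 [ 0.962  0.213 -0.169  0.176]
 [-0.007 -0.601 -0.799  0.913]
 [ 0.     0.     0.     1.   ]]
top 52.94852527843643 [-0.092  0.     0.     0.     0.   ] [[-0.029 -0.997  0.067  0.358]
 [-1.     0.028 -0.009  0.004]
 [ 0.007 -0.067 -0.998  1.023]
 [ 0.     0.     0.     1.   ]]
wrist 70.41610603634132 [0.021 0.    0.    0.    0.   ] [[ 0.239  0.934  0.266  0.095]
 [ 0.971 -0.23  -0.066  0.673]
 [-0.001  0.274 -0.962  0.373]
 [ 0.     0.     0.     1.   ]]
0.15 [0.162 0.655 0.206] [-0.     0.121  0.993 -0.001] 0.9980203752421447
```

View pics/top1.png

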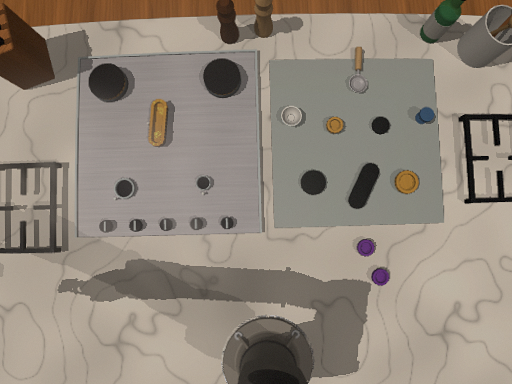

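View pics/scene1.png

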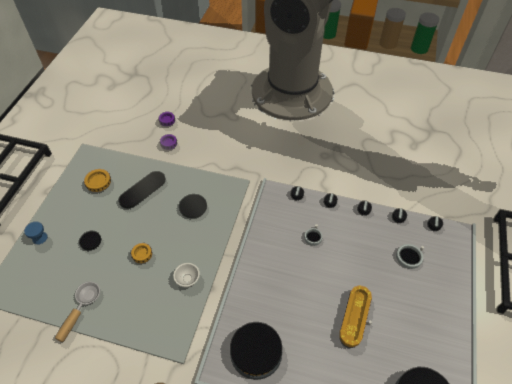

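The top view shows the brass heads at (336,125) small and (407,182) medium. The caps are at (381,125) small, (313,182) medium and (364,186) oval. The cups are at (204,184) small and (125,188) medium, and the oval burner is at (159,122). The purple decoys, steel cup, blue knob and strainer are not part of the job. The arm is out of frame on the left.

```bash
cat >> h.py <<'E'
SEED={'small_head':((336,125),.028),'medium_head':((407,182),.028),'small_cap':((381,125),.020),'medium_cap':((313,182),.020),'oval_cap':((364,186),.020),'small_burner':((204,184),.020),'medium_burner':((125,188),.020),'oval_burner':((159,122),.034)}
E
python3 - <<'E'
from h import *
np.set_printoptions(precision=4,suppress=True)
t=cam('top'); s=cam('scene'); 
for c,nm in ((t,'top'),(s,'scene')):
    P=depthpts(c)
    for k,(uv,z) in SEED.items():
        g=onplane(t,[uv],z)[0]
        r=.075 if 'oval' in k else .045
        base=.008 if 'burner' in k else .006
        m=(np.hypot(P[...,0]-g[0],P[...,1]-g[1])<r)&(P[...,2]>z-.004)&(P[...,2]<z+.006)&(c['depth']>0)
        n,l,st,ce=cv2.connectedComponentsWithStats(m.astype(np.uint8))
        if n<2: print(nm,k,'none');continue
        i=1+np.argmax(st[1:,4]); q=P[l==i]
        vu=np.argwhere(l==i); hull=cv2.convexHull(q[:,:2].astype(np.float32)*1000)
        rect=cv2.minAreaRect(hull)
        print(nm,k,len(q),'zmed %.4f'%np.median(q[:,2]),'rect',np.array(rect[0]),np.array(rect[1]),round(rect[2],1),'encl',np.array(cv2.minEnclosingCircle(hull)[0]),round(cv2.minEnclosingCircle(hull)[1],1))
E
```

```text
top small_head 130 zmed 0.0282 rect [ 616.3754 -195.9021] [42.5991 43.5601] 31.1 encl [ 616.7108 -195.7618] 22.8
top medium_head 220 zmed 0.0282 rect [ 461.2302 -381.401 ] [59.1558 60.5597] 15.4 encl [ 459.4659 -381.5005] 32.1
top small_cap 242 zmed 0.0207 rect [ 616.7475 -320.0735] [45.5043 46.8056] 86.4 encl [ 616.0352 -321.8893] 24.8
top medium_cap 485 zmed 0.0208 rect [ 466.8823 -132.9224] [63.6473 63.5461] 1.9 encl [ 467.1592 -132.3424] 32.7
top oval_cap 760 zmed 0.0208 rect [ 454.0064 -266.6642] [ 46.7156 127.2932] 62.5 encl [ 453.8724 -266.9218] 63.7
top small_burner 57 zmed 0.0207 rect [474.438  156.7004] [39.7836 37.1687] 88.0 encl [474.3553 156.5685] 20.0
top medium_burner 123 zmed 0.0204 rect [464.8316 365.1145] [55.0853 53.4929] 84.3 encl [466.1633 365.1434] 28.7
top oval_burner 360 zmed 0.0349 rect [635.5654 272.2729] [ 44.9903 125.0253] 84.1 encl [635.5401 272.1676] 62.6
scene small_head 182 zmed 0.0281 rect [ 618.5728 -194.0929] [42.7267 43.8377] 42.3 encl [ 617.7418 -194.1905] 23.0
scene medium_head 236 zmed 0.0278 rect [ 461.4544 -380.709 ] [62.5049 60.9557] 51.1 encl [ 460.9302 -379.5456] 33.0
scene small_cap 325 zmed 0.0204 rect [ 617.0967 -319.2939] [47.9906 45.9044] 49.1 encl [ 617.0633 -320.5009] 25.2
scene medium_cap 518 zmed 0.0205 rect [ 466.3283 -131.463 ] [65.9439 63.8724] 17.9 encl [ 465.7655 -130.7   ] 34.4
scene oval_cap 813 zmed 0.0206 rect [ 454.2975 -265.9719] [ 49.5206 127.9566] 62.1 encl [ 454.3747 -265.7981] 64.1
scene small_burner 85 zmed 0.0194 rect [474.9503 156.4469] [39.9614 39.5324] 51.0 encl [473.2942 156.2832] 21.7
scene medium_burner 184 zmed 0.0196 rect [467.0066 366.6676] [54.5268 55.121 ] 28.5 encl [465.5294 366.8835] 28.8
scene oval_burner 613 zmed 0.0343 rect [635.9701 272.6156] [ 43.7305 127.0428] 85.3 encl [635.8663 271.8013] 63.6
```

Both views agree to about 2 mm, and the sizes and heights match what was given. Next I add a helper that turns a world target into tool-axis shifts. All round parts will be gripped at about 44° world yaw, which is perpendicular to both igniter pins.

```bash
cat >> h.py <<'E'
from scipy.spatial.transform import Rotation as Rn
POS={'small_head':(617.3,-195.0),'medium_head':(461.0,-380.8),'small_cap':(616.8,-320.2),'medium_cap':(466.5,-132.0),'oval_cap':(454.1,-266.3),'small_burner':(474.6,156.6),'medium_burner':(466,366),'oval_burner':(635.8,272.4)}
def to(xy,z,yaw=None,start=None):
    """shift (cm, tool axes) and spin to put TCP at xy(mm or name), z(mm), tool-y at yaw deg (mod 180)"""
    o=bot.get_obs(); w,x,y,zz=o['tool_rot']; R=Rn.from_quat([x,y,zz,w]).as_matrix()
    p=np.array([*(POS[xy] if isinstance(xy,str) else xy),z])/1000
    cur=np.degrees(np.arctan2(R[1,1],R[0,1]))
    s=0 if yaw is None else -np.radians((yaw-cur+90)%180-90)
    b=np.array(o['eef_pos']) if start is None else np.array(start)/1000
    d=R.T@(p-b)*100
    print(xy,z,'row',np.round([*d,s],2),'yaw',round(cur,1),'pos',np.round(np.array(o['eef_pos'])*1000,1),'tilt',round(np.degrees(np.arccos(-R[2,2])),2),'q7',round(o['q'][6],2),'t',round(o['t'],2))
E
python3 -c "
from h import *
to('small_head',120,44); to('small_head',7,44)"
```

```text
small_head 120 row [-64.61 -71.55   8.72   0.56] yaw 76.1 pos [162.2 654.9 206.5] tilt 0.05 q7 -0.08 t 0.25
small_head 7 row [-64.61 -71.54  20.02   0.56] yaw 76.1 pos [162.2 654.9 206.5] tilt 0.05 q7 -0.08 t 0.25
```

```bash
python3 -m jog '[[-64.6,-71.5,8.7,0.56],[-64.6,-71.5,8.7,0.56],[-64.6,-71.5,8.7,0.56],[-64.6,-71.5,8.7,0.56],[-64.6,-71.5,8.7,0.56],[-64.6,-71.5,8.7,0.56],[-64.6,-71.5,8.7,0.56],[-64.6,-71.5,8.7,0.56],[-64.6,-71.5,8.7,0.56],[-64.6,-71.5,8.7,0.56],[-64.6,-71.5,8.7,0.56],[-64.6,-71.5,8.7,0.56],[-64.6,-71.5,8.7,0.56],[-64.6,-71.5,8.7,0.56],[-64.6,-71.5,8.7,0.56],[-64.6,-71.5,8.7,0.56],[-64.6,-71.5,8.7,0.56],[-64.6,-71.5,8.7,0.56],[-64.6,-71.5,8.7,0.56],[-64.6,-71.5,8.7,0.56]]' -1 40; python3 -c "
from h import *
to('small_head',120,44)"
```

```text
t: 1.92
eef_pos: [0.555, -0.0781, 0.1319]
tool_rot: [0.0, 0.391, 0.921, 0.0]
contact_force: [0.9, 0.7, -0.5]
gripper_width: 1.004
grasp_force: 0.0
small_head 120 row [-12.73  -3.64   1.19   0.  ] yaw 44.0 pos [555.  -78.1 131.9] tilt 0.02 q7 1.03 t 1.92
```

```bash
python3 -m jog '[[-12.7,-3.6,1.2,0],[-12.7,-3.6,1.2,0],[-12.7,-3.6,1.2,0],[-12.7,-3.6,1.2,0],[-12.7,-3.6,1.2,0],[-12.7,-3.6,1.2,0]]'
python3 - <<'E'
from h import *
np.set_printoptions(precision=1,suppress=True)
to('small_head',120,44); to('small_head',7,44)
c=cam('wrist'); save(c,'w_sh.png'); P=depthpts(c)
m=(abs(P[...,2]-.028)<.004)&(c['depth']>0)&(np.hypot(P[...,0]-.6173,P[...,1]+.195)<.04)
q=P[m]; h=cv2.convexHull((q[:,:2]*1000).astype(np.float32)); print(len(q),cv2.minEnclosingCircle(h),cv2.minAreaRect(h))
E
```

```text
t: 2.42
eef_pos: [0.6162, -0.1926, 0.1195]
tool_rot: [-0.001, 0.391, 0.92, 0.0]
contact_force: [-0.5, 0.7, -0.0]
gripper_width: 0.996
grasp_force: 0.0
small_head 120 row [-0.2 -0.1 -0.1 -0. ] yaw 44.0 pos [ 616.2 -192.6  119.5] tilt 0.06 q7 1.23 t 2.42
small_head 7 row [-0.3 -0.1 11.2 -0. ] yaw 44.0 pos [ 616.2 -192.6  119.5] tilt 0.06 q7 1.23 t 2.42
839 ((617.79833984375, -193.72930908203125), 22.689573287963867) ((617.9959716796875, -193.7389678955078), (43.912357330322266, 44.70011901855469), 43.556236267089844)
```

View pics/w_sh.png

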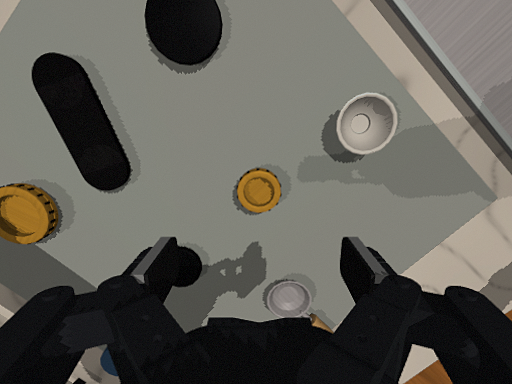

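Seen from the wrist, the small head is at (259,190) and the bearings agree: (617.9, −193.7) mm. The path down between the open fingers is clear.

```bash
python3 -m jog '[[-0.1,0,4,0],[-0.1,0,8,0],[-0.1,0,8,0],[-0.1,0,8,0]]'; python3 -c "
from h import *
to((617.8,-194.1),7,44)"
```

```text
t: 2.8
eef_pos: [0.6155, -0.1908, 0.0388]
tool_rot: [-0.003, 0.39, 0.921, 0.0]
contact_force: [0.3, -0.9, 0.7]
gripper_width: 1.001
grasp_force: 0.0
(617.8, -194.1) 7 row [-0.41 -0.06  3.18  0.  ] yaw 44.1 pos [ 615.5 -190.8   38.8] tilt 0.29 q7 1.27 t 2.8
```

```bash
python3 -m jog '[[-0.3,0,1.5,0],[-0.3,0,2.5,0],[-0.3,0,2.5,0],[-0.3,0,2.5,0],[-0.3,0,2.5,0],[-0.3,0,2.5,0]]'; python3 -c "
from h import *
to((617.8,-194.1),7,44)"
```

```text
t: 3.3
eef_pos: [0.62, -0.1958, 0.016]
tool_rot: [0.001, 0.391, 0.92, 0.0]
contact_force: [-0.4, -0.3, 0.2]
gripper_width: 1.0
grasp_force: 0.0
(617.8, -194.1) 7 row [ 0.27 -0.04  0.9  -0.  ] yaw 44.0 pos [ 620.  -195.8   16. ] tilt 0.08 q7 1.29 t 3.3
```

```bash
python3 -m jog '[[0.2,0,0.9,0],[0.2,0,0.9,0],[0.2,0,0.9,0],[0.2,0,0.9,0],[0.2,0,0.9,0],[0.2,0,0.9,0]]'; python3 -c "
from h import *
to((617.8,-194.1),7,44)"
```

```text
t: 3.8
eef_pos: [0.6181, -0.1942, 0.0062]
tool_rot: [0.0, 0.391, 0.92, 0.0]
contact_force: [-0.2, -0.0, -1.1]
gripper_width: 1.0
grasp_force: 0.0
(617.8, -194.1) 7 row [ 0.03 -0.02 -0.08 -0.  ] yaw 44.0 pos [ 618.1 -194.2    6.2] tilt 0.01 q7 1.29 t 3.8
```

```bash
python3 -m jog '[[0,0,0,0],[0,0,0,0],[0,0,0,0],[0,0,0,0],[0,0,0,0],[0,0,0,0],[0,0,0,0],[0,0,0,0],[0,0,0,0],[0,0,0,0]]' 1 40; python3 -c "
from h import *
to('small_head',70,44);to('small_burner',70,44,(618.1,-194.2,70))"
```

```text
t: 4.63
eef_pos: [0.618, -0.1941, 0.0061]
tool_rot: [-0.0, 0.391, 0.921, -0.0]
contact_force: [-1.1, 0.5, 0.6]
gripper_width: -0.001
grasp_force: 0.0
small_head 70 row [-0.01 -0.11 -6.39  0.  ] yaw 44.0 pos [ 618.  -194.1    6.1] tilt 0.0 q7 1.29 t 4.63
small_burner 70 row [35.2  14.05  0.    0.  ] yaw 44.0 pos [ 618.  -194.1    6.1] tilt 0.0 q7 1.29 t 4.63
```

Run:
```python
from h import *
c=cam('wrist'); s=cam('scene'); 
a=cv2.resize(s['pixels'][150:342,0:256],None,fx=1.56,fy=1.56)
b=cv2.resize(c['pixels'],(a.shape[1],a.shape[0]))
cv2.imwrite('pics/chk1.png',np.hstack([a,b])[...,::-1])
```

```text
(no output)
```

View pics/chk1.png

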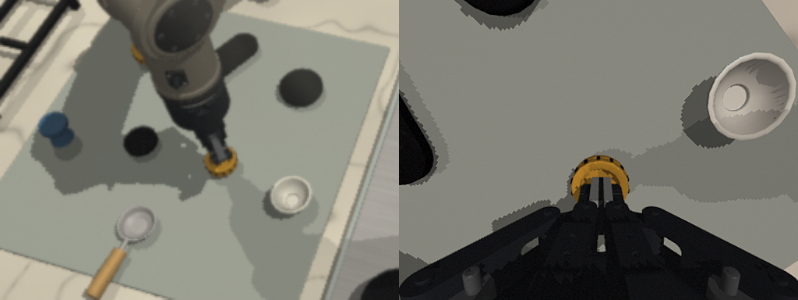

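Run:
```python
from h import *
np.set_printoptions(precision=1,suppress=True)
for n in ('scene','wrist'):
    c=cam(n); P=depthpts(c)*1000
    hsv=cv2.cvtColor(c['pixels'],cv2.COLOR_RGB2HSV)
    near=(np.hypot(P[...,0]-618,P[...,1]+194)<60)&(c['depth']>0)
    br=near&(hsv[...,0]>10)&(hsv[...,0]<30)&(hsv[...,1]>130)
    q=P[br]; print(n,len(q),'z pct',np.percentile(q[:,2],[2,10,50,90,98]))
    t=q[q[:,2]>25]; print(t.mean(0), cv2.minEnclosingCircle(t[:,:2].astype(np.float32)) if len(t)>5 else '')
    g=near&(hsv[...,2]<70)&(P[...,2]>8)&(np.hypot(P[...,0]-618,P[...,1]+194)<30); q=P[g]; print('dark z low',np.percentile(q[:,2],[1,5,20]), q[q[:,2]<np.percentile(q[:,2],5)].mean(0))
print(bot.get_obs()['q'],bot.get_obs()['contact_force'])
```

```text
scene 183 z pct [16.3 18.6 26.4 29.5 96.4]
[ 628.1 -189.5   34.2] ((636.7346801757812, -182.39718627929688), 38.11060333251953)
dark z low [22.4 75.2 86.6] [ 635.6 -193.5   32.1]
wrist 2201 z pct [17.8 18.7 27.4 28.7 40.5]
[ 610.8 -187.1   29.7] ((606.495849609375, -189.1436309814453), 45.680538177490234)
dark z low [39.  67.7 86.3] [ 612.2 -187.6   48.4]
[-0.1  0.7  0.4  1.8 -0.4  0.7  1.3] [-0.1  0.2  0.1]
```

```bash
python3 -m jog '[[0,0,-3,0],[0,0,-6,0],[0,0,-6,0],[0,0,-6,0],[0,0,-6,0],[0,0,-6,0]]'
python3 - <<'E'
from h import *
np.set_printoptions(precision=1,suppress=True)
o=bot.get_obs(); print(np.array(o['eef_pos'])*1000)
cs=cam('scene')
for n in ('scene','wrist','top'):
    c=cs if n=='scene' else cam(n); P=depthpts(c)*1000
    hsv=cv2.cvtColor(c['pixels'],cv2.COLOR_RGB2HSV)
    near=(np.hypot(P[...,0]-618,P[...,1]+194)<60)&(c['depth']>0)
    br=near&(abs(P[...,2]-28)<4)
    t=P[br]
    print(n,len(t),cv2.minEnclosingCircle(t[:,:2].astype(np.float32)) if len(t)>5 else '')
    f=(np.hypot(P[...,0]-618,P[...,1]+194)<25)&(P[...,2]>40)&(c['depth']>0); q=P[f]
    if len(q): print('finger lowest',np.percentile(q[:,2],[0,1,3,10,50]),len(q))
a=cv2.resize(cs['pixels'][180:300,60:220],None,fx=4,fy=4,interpolation=cv2.INTER_NEAREST); cv2.imwrite('pics/chk2.png',a[...,::-1])
E
```

```text
t: 5.33
eef_pos: [0.6172, -0.1937, 0.065]
tool_rot: [-0.001, 0.391, 0.921, -0.0]
contact_force: [-0.4, 0.2, -0.4]
gripper_width: -0.002
grasp_force: 0.0
[ 617.2 -193.7   65. ]
scene 174 ((617.5774536132812, -193.7459716796875), 22.87273597717285)
finger lowest [ 93.6 136.6 145.3 183.6 459.5] 1015
wrist 1119 ((617.7857055664062, -193.95970153808594), 22.90184783935547)
finger lowest [ 92.7  99.4 107.1 127.  169.5] 16863
top 0 
finger lowest [450.7 451.6 452.8 455.  475.8] 366
```

View pics/chk2.png

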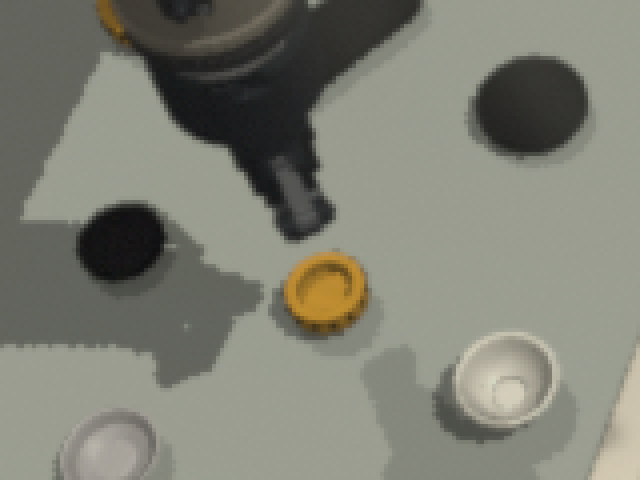

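The fingertips measured about 28 mm above the reported TCP in both depth views, and the fingers closed over the head, which did not move. I'll treat the tip offset as empirical: open, go lower in steps, and watch the force.

```bash
python3 -m jog '[[0,0,0,0],[0,0,0,0],[0,0,0,0],[0,0,0,0],[0,0,1,0],[0,0,2,0],[0,0,4,0],[0,0,6,0],[0,0,7,0],[0,0,7,0],[0,0,7,0],[0,0,7,0]]' -1 40
python3 - <<'E'
from h import *
np.set_printoptions(precision=1,suppress=True)
to((617.8,-194),-10,44)
o=bot.get_obs(); e=np.array(o['eef_pos'])*1000
for n in ('scene','wrist'):
    c=cam(n); save(c,n+'_open.png'); P=depthpts(c)*1000
    v=c['pixels'].max(2)
    d=P-e; a=np.radians(44); yy=d[...,0]*np.cos(a)+d[...,1]*np.sin(a); xx=-d[...,0]*np.sin(a)+d[...,1]*np.cos(a)
    for s in (1,-1):
        f=(abs(xx)<14)&(s*yy>35)&(s*yy<65)&(P[...,2]>9)&(P[...,2]<80)&(c['depth']>0); q=P[f]
        if len(q): print(n,s,len(q),np.percentile(q[:,2],[0,2,5,10]), 'y range',np.percentile(s*yy[f],[1,99]))
E
```

```text
t: 6.48
eef_pos: [0.6185, -0.1945, -0.0033]
tool_rot: [0.001, 0.391, 0.92, -0.0]
contact_force: [0.1, -0.7, -0.2]
gripper_width: 0.998
grasp_force: 0.0
(617.8, -194) -10 row [ 0.1 -0.   0.7 -0. ] yaw 44.0 pos [ 618.5 -194.5   -3.3] tilt 0.06 q7 1.3 t 6.48
scene 1 27 [9.1 9.3 9.4 9.4] y range [41.4 63. ]
wrist 1 2396 [34.3 37.2 39.6 42.5] y range [43.7 63.4]
wrist -1 2437 [34.1 37.1 39.4 42.6] y range [40.9 61.7]
```

View pics/scene_open.png

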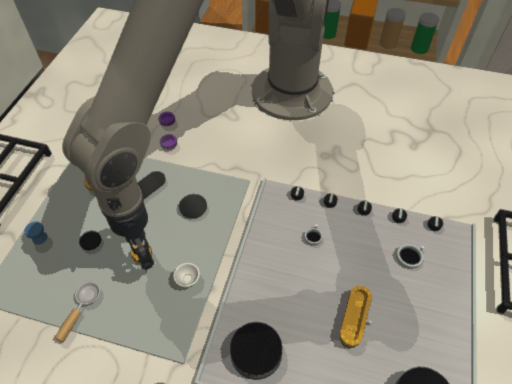

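Scene view: the open fingers straddle the small head at about (140,255). Wrist depth puts the open tips about 37 mm above the reported TCP, so I go down to TCP −20 mm.

```bash
python3 -m jog '[[0.1,0,0.8,0],[0.1,0,1.7,0],[0.1,0,1.7,0],[0.1,0,1.7,0],[0.1,0,1.7,0]]'; python3 -m jog '[[0,0,0,0],[0,0,0,0],[0,0,0,0],[0,0,0,0],[0,0,0,0],[0,0,0,0],[0,0,0,0],[0,0,0,0]]' 1 40
python3 - <<'E'
from h import *
to('small_head',70,44)
E
```

```text
t: 7.0
eef_pos: [0.6172, -0.1934, -0.0212]
tool_rot: [-0.0, 0.391, 0.921, -0.0]
contact_force: [-0.4, 0.9, -0.5]
gripper_width: 0.996
grasp_force: 0.0
t: 7.67
eef_pos: [0.6182, -0.1938, -0.0199]
tool_rot: [0.001, 0.391, 0.92, 0.0]
contact_force: [-1.1, 0.3, 6.0]
gripper_width: 0.497
grasp_force: 44.1
small_head 70 row [-0.04 -0.14 -8.99 -0.  ] yaw 44.0 pos [ 618.2 -193.8  -19.9] tilt 0.1 q7 1.31 t 7.67
```

Gripped: the width reads 0.50 × 85 ≈ 42 mm at 44 N. Next, lift and carry to above the small burner.

```bash
python3 -m jog '[[0,0,-2,0],[0,0,-5,0],[0,0,-8,0],[35.2,14.1,-8,0],[35.2,14.1,-8,0],[35.2,14.1,-8,0],[35.2,14.1,-8,0],[35.2,14.1,-8,0],[35.2,14.1,-8,0],[35.2,14.1,-8,0],[35.2,14.1,-8,0],[35.2,14.1,-8,0],[35.2,14.1,-8,0],[35.2,14.1,-8,0],[35.2,14.1,-8,0],[35.2,14.1,-8,0],[35.2,14.1,-8,0],[35.2,14.1,-8,0]]'
python3 - <<'E'
from h import *
np.set_printoptions(precision=1,suppress=True)
to('small_burner',60,44)
for n in ('wrist','scene','top'):
    c=cam(n); save(c,n+'_sb.png'); P=depthpts(c)*1000
    m=(abs(P[...,2]-20)<4)&(c['depth']>0)&(np.hypot(P[...,0]-474.6,P[...,1]-156.6)<24)
    q=P[m][:,:2].astype(np.float32); print(n,len(q),cv2.minEnclosingCircle(q) if len(q)>5 else '', cv2.fitEllipse(cv2.convexHull(q)) if len(q)>20 else '')
E
```

```text
t: 9.17
eef_pos: [0.4748, 0.156, 0.0591]
tool_rot: [0.0, 0.392, 0.92, -0.0]
contact_force: [0.0, -0.4, -0.6]
gripper_width: 0.497
grasp_force: 40.9
small_burner 60 row [ 0.1  0.  -0.1 -0. ] yaw 43.8 pos [474.8 156.   59.1] tilt 0.03 q7 0.62 t 9.17
wrist 424 ((473.3154296875, 157.7092742919922), 19.79559898376465) ((473.3575744628906, 157.7771453857422), (39.07752227783203, 39.296756744384766), 153.36810302734375)
scene 87 ((473.4676818847656, 156.9033966064453), 20.954923629760742) ((474.2362976074219, 156.7086181640625), (38.24560546875, 40.72406768798828), 87.66079711914062)
top 13 ((478.0067138671875, 142.07142639160156), 12.183948516845703)
```

View pics/wrist_sb.png

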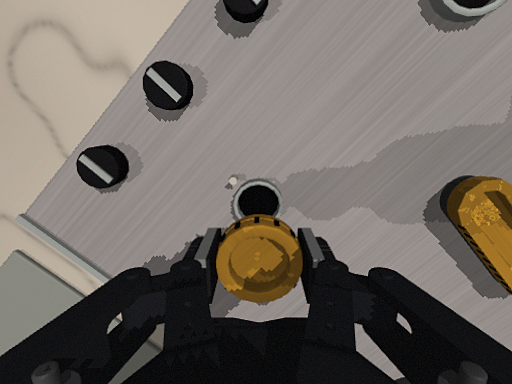

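In the wrist view the head is held level at (258,260), the cup is at (258,202) and its igniter pin is at (232,183). I'll locate the pin and the held head in world coordinates.

Run:
```python
from h import *
np.set_printoptions(precision=1,suppress=True)
c=cam('wrist'); P=depthpts(c)*1000
cup=np.array([473.7,157.2])
hsv=cv2.cvtColor(c['pixels'],cv2.COLOR_RGB2HSV)
p=onplane(c,[(232,182)],.0205)[0]*1000; d=p[:2]-cup; print('pin',p,np.hypot(*d),np.degrees(np.arctan2(d[1],d[0])))
# medium cup pin from top view & oval pin
t=cam('top'); hs=cv2.cvtColor(t['pixels'],cv2.COLOR_RGB2HSV)
br=(hsv[...,0]>10)&(hsv[...,0]<30)&(hsv[...,1]>130)&(np.hypot(P[...,0]-474.8,P[...,1]-156)<30)&(P[...,2]>60)
z=P[br][:,2]; print('z',np.percentile(z,[5,50,80,95]))
q=P[br&(P[...,2]>np.percentile(z,95)-4)]; h=cv2.convexHull(q[:,:2].astype(np.float32)); print(len(q),cv2.fitEllipse(h))
A=np.c_[q[:,:2]-q[:,:2].mean(0),np.ones(len(q))]; print('slope',np.linalg.lstsq(A,q[:,2],rcond=None)[0])
to('small_burner',60,44)
```

```text
pin [446.2 158.1  20.5] 27.531580976051284 178.09903675087554
z [ 97.4 104.9 107.1 107.7]
3152 ((474.2197570800781, 156.95372009277344), (43.617034912109375, 48.43157958984375), 121.3968734741211)
slope [ -0.    0.  106.9]
small_burner 60 row [-0.1 -0.  -0.1 -0. ] yaw 44.0 pos [474.4 157.3  59. ] tilt 0.0 q7 0.62 t 9.42
```

Pin clearance is fine: the pin is at 178° and the fingers are on the 44°/224° line. The head is centred over the cup, so I lower it and check the force.

```bash
python3 -m jog '[[0,0,3,0],[0,0,5.5,0],[0,0,5.5,0],[0,0,5.5,0],[0,0,6,0],[0,0,6.4,0],[0,0,6.8,0],[0,0,7.1,0],[0,0,7.1,0],[0,0,7.1,0],[0,0,7.1,0]]'; python3 -c "
from h import *
to((474,157.1),-13.5,44)"
```

```text
t: 10.33
eef_pos: [0.4758, 0.1583, -0.0081]
tool_rot: [0.0, 0.391, 0.92, 0.002]
contact_force: [-9.0, -1.6, 44.7]
gripper_width: 0.493
grasp_force: 64.6
(474, 157.1) -13.5 row [ 0.04 -0.22  0.53 -0.  ] yaw 43.9 pos [475.8 158.3  -8.1] tilt 0.23 q7 0.69 t 10.33
```

```bash
python3 -m jog '[[0,0,-0.6,0],[0,0,-0.6,0],[0,0,-0.6,0],[0,0,-0.6,0]]'
python3 - <<'E'
from h import *
to((474,157.1),-13.5,44)
w=cam('wrist')['pixels'][130:322,130:386]; s=cam('scene')['pixels'][190:286,260:388]
f=lambda a,k:cv2.resize(a,None,fx=k,fy=k,interpolation=cv2.INTER_CUBIC)
cv2.imwrite('pics/chk3.png',np.hstack([f(w,1.5),f(s,3)])[...,::-1])
E
```

```text
t: 10.67
eef_pos: [0.4742, 0.1579, -0.006]
tool_rot: [0.0, 0.391, 0.921, 0.0]
contact_force: [-0.5, -0.8, -0.9]
gripper_width: 0.499
grasp_force: 41.2
(474, 157.1) -13.5 row [-0.04 -0.07  0.75  0.  ] yaw 44.0 pos [474.2 157.9  -6. ] tilt 0.01 q7 0.69 t 10.67
```

View pics/chk3.png

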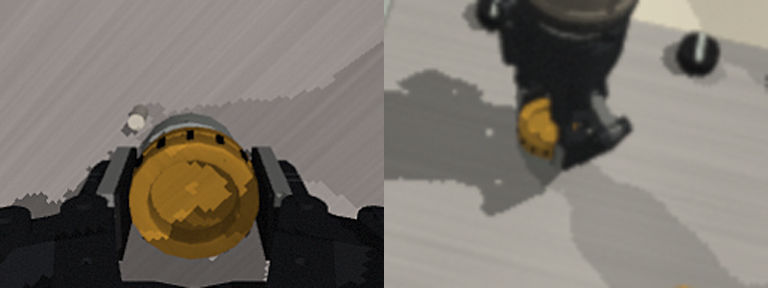

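Run:
```python
from h import *
np.set_printoptions(precision=2,suppress=True)
o=bot.get_obs(); e=np.array(o['eef_pos'])*1000; print(e)
c=cam('wrist'); P=depthpts(c)*1000
hsv=cv2.cvtColor(c['pixels'],cv2.COLOR_RGB2HSV)
br=(hsv[...,0]>10)&(hsv[...,0]<30)&(hsv[...,1]>130)&(np.hypot(P[...,0]-474.8,P[...,1]-156)<32)&(P[...,2]>20)
zt=np.percentile(P[br][:,2],97); print('top z',zt,'underside',zt-22)
q=P[br&(P[...,2]>zt-3.5)]; print(len(q)); 
h=cv2.convexHull(q[:,:2].astype(np.float32)); print(cv2.fitEllipse(h),cv2.minEnclosingCircle(h))
A=np.c_[q[:,:2]-[474,157],np.ones(len(q))]; print('slope',np.linalg.lstsq(A,q[:,2],rcond=None)[0])
# rim points
m=(abs(P[...,2]-20)<3)&(np.hypot(P[...,0]-474,P[...,1]-157)<24)&(c['depth']>0)&~br; q=P[m]; r=np.hypot(q[:,0]-474,q[:,1]-157)
x0=np.linalg.lstsq(np.c_[2*q[r>0][:,:2],np.ones(len(q))],(q[:,:2]**2).sum(1),rcond=None)[0]; print('rim n',len(q),np.percentile(r,[2,50,98]),x0[:2])
# finger low points near each pad
d=P-e;a=np.radians(44);yy=d[...,0]*np.cos(a)+d[...,1]*np.sin(a);xx=-d[...,0]*np.sin(a)+d[...,1]*np.cos(a)
for s in (1,-1):
    f=(abs(xx)<20)&(s*yy>23)&(s*yy<45)&(P[...,2]>12)&(P[...,2]<60)&(c['depth']>0)&~br;q=P[f]; print(s,len(q),np.percentile(q[:,2],[0,2,5,20]),'x',np.percentile(xx[f],[1,99]),'y',np.percentile(s*yy[f],[1,50,99]))
```

```text
[473.94 157.71  -6.29]
top z 42.62525483345547 underside 20.62525483345547
3067
((472.2170104980469, 157.88967895507812), (43.433509826660156, 53.15304946899414), 108.15339660644531) ((469.946533203125, 157.44671630859375), 27.129131317138672)
slope [-0.04  0.01 41.91]
rim n 194 [18.96 20.03 22.18] [475.88 155.73]
1 875 [22.74 25.27 27.53 34.59] x [-8.12 12.56] y [23.06 26.42 35.98]
-1 499 [22.18 25.42 27.15 32.7 ] x [ 6.99 12.49] y [23.05 26.43 33.52]
```

Run:
```python
from h import *
np.set_printoptions(precision=1,suppress=True)
o=bot.get_obs(); e=np.array(o['eef_pos'])*1000; print(e,np.array(o['contact_force']),np.array(o['torque']))
c=cam('wrist'); P=depthpts(c)*1000
d=P-e;a=np.radians(44);yy=d[...,0]*np.cos(a)+d[...,1]*np.sin(a);xx=-d[...,0]*np.sin(a)+d[...,1]*np.cos(a)
for (u,v) in [(219,209),(221,211),(223,212),(221,214)]: print('pin px',u,v,c['pixels'][v,u],P[v,u],xx[v,u],yy[v,u])
def tl(p): p=np.array(p)-e; return -p[0]*np.sin(a)+p[1]*np.cos(a), p[0]*np.cos(a)+p[1]*np.sin(a)
print('pin plane',tl(onplane(c,[(221,211)],.0205)[0]*1000))
for v in range(224,300,8):
    r=[(u,int(P[v,u,2]),int(xx[v,u]),int(yy[v,u])) for u in range(188,232,6)]; print(v,r)
```

```text
[473.9 157.7  -6.3] [-0.1  0.5 -0.2] [ 0. -0. -0.]
pin px 219 209 [191 183 169] [444.4 159.   21.4] 21.531260204535464 -20.30601559796766
pin px 221 211 [192 183 169] [446.1 158.4  20. ] 19.8912112029392 -19.469530648626847
pin px 223 212 [190 181 167] [447.1 159.2  21.2] 19.751454705653863 -18.22581597570589
pin px 221 214 [195 186 172] [447.3 157.   19.7] 18.040654355048307 -19.57440147823072
pin plane (np.float64(20.067686467252525), np.float64(-19.397078451994933))
224 [(188, 8, 7, -41), (194, 8, 7, -37), (200, 8, 7, -33), (206, 8, 7, -30), (212, 8, 7, -26), (218, 7, 7, -23), (224, 7, 7, -19), (230, 28, 15, -13)]
232 [(188, 8, 2, -41), (194, 8, 2, -37), (200, 8, 2, -34), (206, 29, 11, -26), (212, 31, 12, -22), (218, 29, 11, -20), (224, 32, 13, -16), (230, 40, 16, -12)]
240 [(188, 8, -2, -41), (194, 29, 7, -32), (200, 29, 7, -29), (206, 39, 12, -24), (212, 38, 11, -21), (218, 30, 7, -20), (224, 41, 12, -15), (230, 41, 12, -12)]
248 [(188, 39, 7, -33), (194, 39, 7, -30), (200, 47, 11, -25), (206, 46, 11, -23), (212, 47, 11, -20), (218, 40, 8, -18), (224, 42, 9, -15), (230, 42, 8, -
[... 282 characters left out ...]
), (224, 41, 0, -15), (230, 35, -3, -13)]
272 [(188, 67, 12, -26), (194, 69, 13, -23), (200, 68, 12, -21), (206, 56, 5, -21), (212, 51, 1, -20), (218, 41, -4, -18), (224, 42, -4, -15), (230, 40, -4, -13)]
280 [(188, 74, 13, -24), (194, 73, 12, -22), (200, 73, 12, -20), (206, 57, 1, -21), (212, 52, -1, -19), (218, 8, -30, -24), (224, 42, -8, -16), (230, 41, -9, -13)]
288 [(188, 86, 18, -20), (194, 85, 17, -19), (200, 85, 17, -17), (206, 58, -1, -21), (212, 54, -4, -19), (218, 7, -37, -25), (224, 40, -14, -16), (230, 42, -13, -13)]
296 [(188, 90, 17, -20), (194, 90, 17, -18), (200, 89, 17, -16), (206, 90, 18, -14), (212, 54, -8, -19), (218, 8, -42, -25), (224, 8, -42, -21), (230, 7, -43, -17)]
```

Run:
```python
from h import *
w=cam('wrist')['pixels'][170:320,170:350]
cv2.imwrite('pics/chk4.png',cv2.resize(w,None,fx=4,fy=4,interpolation=cv2.INTER_NEAREST)[...,::-1])
```

```text
(no output)
```

View pics/chk4.png

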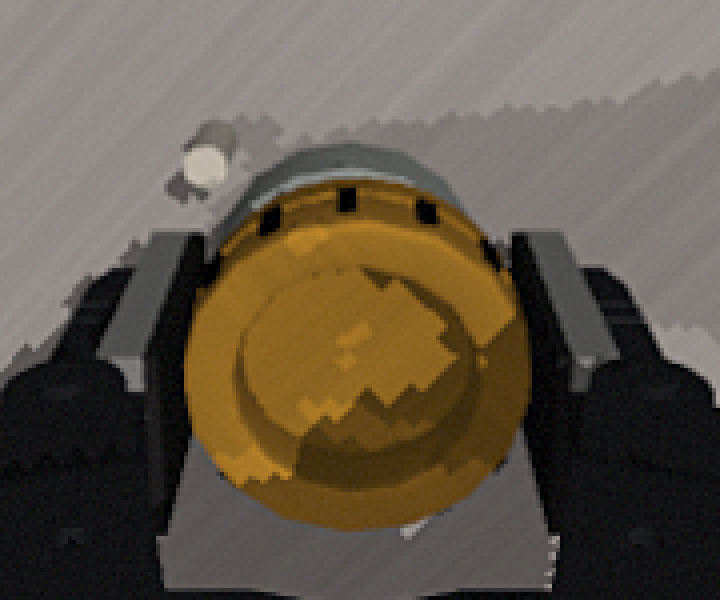

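Run:
```python
from h import *
np.set_printoptions(precision=1,suppress=True)
o=bot.get_obs(); e=np.array(o['eef_pos'])*1000
c=cam('wrist'); P=depthpts(c)*1000
d=P-e;a=np.radians(44);yy=d[...,0]*np.cos(a)+d[...,1]*np.sin(a);xx=-d[...,0]*np.sin(a)+d[...,1]*np.cos(a)
for u,v in [(270,302),(272,301),(275,299),(268,303)]: print(u,v,c['pixels'][v,u],P[v,u],xx[v,u],yy[v,u])
hsv=cv2.cvtColor(c['pixels'],cv2.COLOR_RGB2HSV)
for u in range(235,290,8):
    col=[(v,int(P[v,u,2]),int(xx[v,u])) for v in range(203,222,2)]; print(u,col)
print('TCPcol',[ (round(z),cv2.projectPoints(np.array([[e[0],e[1],z]])/1000,*( lambda Rt:(cv2.Rodrigues(Rt[:3,:3])[0],Rt[:3,3]))(np.linalg.inv(c['pose'])),c['K'],c['D'])[0].ravel()) for z in (20,42)])
for nm in ('scene','top'):
    k=cam(nm); Q=depthpts(k)*1000; m=(abs(Q[...,2]-20)<3)&(np.hypot(Q[...,0]-474,Q[...,1]-157)<26)&(k['depth']>0); print(nm,m.sum(),Q[m].min(0) if m.any() else '',Q[m].max(0) if m.any() else '')
```

```text
270 302 [130 124 126] [513.2 129.4   8.1] -47.55889050494993 8.698864604243337
272 301 [136 123 112] [513.6 130.9   8.1] -46.804336633862775 10.000584691291731
275 299 [107  81  55] [494.8 149.8  41.3] -20.14677459100611 9.60813032594828
268 303 [88 84 83] [512.1 128.7   9.3] -47.352474858188145 7.344367985366624
235 [(203, 8, 20), (205, 9, 19), (207, 8, 18), (209, 7, 16), (211, 6, 15), (213, 11, 15), (215, 14, 15), (217, 18, 15), (219, 19, 14), (221, 29, 17)]
243 [(203, 7, 20), (205, 7, 19), (207, 9, 18), (209, 12, 18), (211, 16, 18), (213, 20, 18), (215, 20, 17), (217, 29, 20), (219, 32, 19), (221, 35, 20)]
251 [(203, 7, 20), (205, 7, 19), (207, 12, 19), (209, 15, 19), (211, 18, 19), (213, 19, 18), (215, 28, 20), (217, 32, 21), (219, 32, 20), (221, 35, 20)]
259 [(203, 7, 20), (205, 8, 19), (207, 12, 19), (209, 15, 19), (211, 18, 19), (213, 20, 18), (215, 30, 21), (217, 32, 21), (219, 35, 21), (221, 38, 21)]
267 [(203, 7, 20), (205, 7, 19), (207, 10, 18), (209, 12, 18), (211, 16, 18), (213, 19, 18), (215, 28, 20), (217, 31, 20), (219, 33, 20), (221, 35, 20)]
275 [(203, 7, 20), (205, 8, 19), (207, 8, 18), (209, 7, 16), (211, 9, 15), (213, 13, 16), (215, 16, 16), (217, 28, 19), (219, 32, 20), (221, 36, 20)]
283 [(203, 7, 20), (205, 7, 19), (207, 7, 18), (209, 7, 16), (211, 8, 15), (213, 8, 14), (215, 7, 12), (217, 8, 12), (219, 10, 11), (221, 26, 16)]
TCPcol [(20, array([256.5, 244.1])), (42, array([256.1, 264.5]))]
scene 13 [484.9 140.9  17.3] [494.6 164.8  22.6]
top 1 [448.1 155.6  20.9] [448.1 155.6  20.9]
```

```bash
python3 -m jog '[[0,0,-3,0],[0,0,-6,0],[0,0,-8,0],[0,0,-8,0],[0,0,-8,0],[0,0,-8,0]]'
python3 - <<'E'
from h import *
np.set_printoptions(precision=1,suppress=True,linewidth=200)
o=bot.get_obs(); e=np.array(o['eef_pos'])*1000; print(e)
c=cam('wrist'); P=depthpts(c)*1000
d=P-e;a=np.radians(44);yy=d[...,0]*np.cos(a)+d[...,1]*np.sin(a);xx=-d[...,0]*np.sin(a)+d[...,1]*np.cos(a)
m=(np.hypot(P[...,0]-474,P[...,1]-157)<30)&(abs(P[...,2]-16)<10); vv,uu=np.where(m); print(uu.min(),uu.max(),vv.min(),vv.max())
for v in range(vv.min(),vv.max()+1,4): print(v,[int(P[v,u,2]) for u in range(224,296,3)])
s=cam('scene');save(s,'scene_up.png');save(c,'wrist_up.png');Q=depthpts(s)*1000
for v in range(226,252,2): print(v,[int(Q[v,u,2]) for u in range(300,330,1)])
r=(abs(P[...,2]-20)<2)&(np.hypot(P[...,0]-474,P[...,1]-157)<23)&(c['depth']>0); q=P[r][:,:2].astype(np.float32); print('rim',len(q),cv2.fitEllipse(cv2.convexHull(q)))
hsv=cv2.cvtColor(c['pixels'],cv2.COLOR_RGB2HSV)
br=(hsv[...,0]>10)&(hsv[...,0]<30)&(hsv[...,1]>130)&(np.hypot(xx,yy)<32)&(P[...,2]>60)
zt=np.percentile(P[br][:,2],95); q=P[br&(abs(P[...,2]-zt)<3)&(np.hypot(xx,yy)<26)];
A=np.c_[q[:,:2]-e[:2],np.ones(len(q))]; print('top',zt,'slope',np.linalg.lstsq(A,q[:,2],rcond=None)[0]*[100,100,1],'tool x range',np.percentile(xx[br&(P[...,2]>zt-4)],[.5,99.5]),'y',np.percentile(yy[br&(P[...,2]>zt-4)],[.5,99.5]))
E
```

```text
t: 11.57
eef_pos: [0.4736, 0.1577, 0.0734]
tool_rot: [-0.0, 0.391, 0.921, -0.0]
contact_force: [-0.2, 0.2, -1.2]
gripper_width: 0.496
grasp_force: 41.2
[473.6 157.7  73.4]
224 290 165 220
165 [7, 7, 8, 8, 6, 8, 9, 8, 7, 8, 9, 8, 7, 8, 8, 7, 7, 7, 8, 8, 7, 8, 7, 7]
169 [7, 8, 8, 7, 7, 8, 8, 6, 7, 7, 7, 8, 7, 8, 8, 6, 8, 7, 7, 8, 8, 8, 7, 7]
173 [8, 6, 7, 10, 10, 7, 8, 8, 8, 6, 7, 8, 8, 8, 7, 7, 5, 7, 8, 8, 9, 7, 7, 8]
177 [8, 7, 8, 19, 20, 7, 7, 9, 8, 7, 10, 12, 9, 9, 7, 8, 8, 7, 7, 7, 7, 7, 9, 8]
181 [7, 8, 8, 21, 19, 7, 8, 13, 20, 20, 20, 19, 20, 19, 19, 15, 9, 7, 7, 7, 8, 8, 8, 8]
185 [6, 7, 7, 8, 8, 7, 19, 19, 9, 9, 9, 9, 10, 10, 9, 19, 19, 10, 7, 7, 8, 9, 8, 8]
189 [8, 7, 7, 8, 7, 19, 20, 9, 9, 10, 9, 9, 10, 9, 9, 10, 9, 19, 8, 8, 8, 7, 8, 7]
193 [8, 7, 8, 7, 20, 19, 10, 9, 10, 10, 9, 9, 10, 11, 9, 9, 10, 20, 20, 8, 7, 7, 7, 8]
197 [8, 7, 7, 8, 21, 10, 10, 9, 9, 10, 10, 9, 9, 9, 10, 9, 9, 9, 20, 7, 8, 7, 7, 8]
201 [8, 9, 6, 7, 21, 9, 9, 9, 10, 10, 10, 10, 9, 9, 10, 9, 10, 10, 21, 8, 8, 8, 7, 7]
205 [7, 8, 7, 7, 19, 14, 8, 9, 9, 10, 10, 10, 10, 10, 9, 10, 11, 9, 20, 8, 8, 8, 8, 7]
[... 1173 characters left out ...]
, 7, 9, 12, 17, 17, 23, 22, 23, 19, 21, 19, 21, 21, 17, 14, 14, 8, 9, 10, 9, 7, 8, 9, 9, 8]
244 [10, 9, 7, 7, 5, 9, 8, 10, 8, 10, 13, 13, 15, 12, 16, 16, 13, 13, 7, 10, 5, 5, 8, 7, 9, 7, 9, 9, 3, 8]
246 [9, 7, 7, 8, 5, 9, 10, 10, 5, 9, 7, 7, 8, 9, 9, 8, 8, 8, 8, 10, 8, 6, 7, 6, 9, 6, 5, 8, 10, 7]
248 [9, 9, 8, 11, 9, 9, 8, 11, 10, 5, 9, 9, 6, 6, 11, 7, 912, 9, 9, 8, 11, 6, 8, 7, 8, 8, 912, 6, 6, 7]
250 [5, 7, 9, 7, 10, 8, 9, 9, 8, 7, 10, 8, 8, 7, 9, 7, 7, 9, 9, 8, 8, 11, 8, 6, 6, 6, 8, 9, 6, 5]
rim 357 ((473.3849182128906, 157.79837036132812), (39.0142822265625, 39.274227142333984), 99.45545959472656)
top 122.15145648927094 slope [  0.1  -0.4 121.3] tool x range [-20.8  21. ] y [-19.7  22.5]
```

The cup is empty (floor at 10 mm), it lines up with the head, and the head is level. I'll lower again slowly and read the contact moment to find what it catches on.

```bash
python3 -m jog '[[0,0,3,0],[0,0,6,0],[0,0,7.6,0],[0,0,7.6,0],[0,0,7.6,0],[0,0,7.8,0],[0,0,8,0],[0,0,8.2,0],[0,0,8.4,0],[0,0,8.4,0],[0,0,8.4,0]]'
python3 - <<'E'
from h import *
o=bot.get_obs(); print(np.round(o['torque'],2),np.round(o['contact_force'],1))
to((473.7,157.4),-13.5,44)
E
```

```text
t: 12.58
eef_pos: [0.4755, 0.1581, -0.0076]
tool_rot: [0.0, 0.391, 0.92, 0.001]
contact_force: [-4.1, -1.1, 23.3]
gripper_width: 0.492
grasp_force: 53.8
[-0.63  1.28 -0.02] [-4.1 -1.1 23.3]
(473.7, 157.4) -13.5 row [ 0.07 -0.18  0.59 -0.  ] yaw 44.0 pos [475.5 158.1  -7.6] tilt 0.16 q7 0.7 t 12.58
```

Run:
```python
from h import *
np.set_printoptions(precision=1,suppress=True,linewidth=180)
o=bot.get_obs(); e=np.array(o['eef_pos'])*1000
a=np.radians(44)
for n in ('scene','wrist'):
    c=cam(n); P=depthpts(c)*1000; save(c,n+'_con.png')
    d=P-e; yy=d[...,0]*np.cos(a)+d[...,1]*np.sin(a);xx=-d[...,0]*np.sin(a)+d[...,1]*np.cos(a)
    for lo in range(-60,60,6):
        f=(abs(xx)<30)&(yy>=lo)&(yy<lo+6)&(P[...,2]>13)&(P[...,2]<75)&(c['depth']>0)
        q=P[f]
        if len(q)>3:
            i=np.argsort(q[:,2])[:max(3,len(q)//20)]; print(n,lo,len(q),'z',np.percentile(q[:,2],[1,5,20]),'x of low',np.percentile(xx[f][i],[5,50,95]))
w=cam('wrist')['pixels'][150:330,120:390];s=cam('scene')['pixels'][180:290,255:375]
f=lambda a,k:cv2.resize(a,k,interpolation=cv2.INTER_NEAREST)
cv2.imwrite('pics/chk5.png',np.vstack([f(w,(450,300)),f(s,(450,300))])[...,::-1])
```

```text
scene -48 6 z [65.9 66.  66.3] x of low [-11.8 -10.3 -10. ]
scene -42 6 z [65.5 66.7 71. ] x of low [-9.9 -7.1 -5.9]
scene -36 7 z [37.3 38.3 41.4] x of low [-6.7 -6.  -5. ]
scene -30 21 z [23.  32.3 39.8] x of low [-11.3 -11.   -9.3]
scene -24 62 z [30.  37.6 40.8] x of low [-10.5  -9.3  -8.7]
scene -18 35 z [29.8 30.5 33.4] x of low [2.2 4.1 6.1]
scene -12 38 z [20.7 29.2 31.2] x of low [-16.9  -3.7  -1.6]
scene -6 33 z [15.8 17.3 30.7] x of low [-20.1 -19.6 -19.2]
scene 0 35 z [14.6 16.7 30.5] x of low [-19.3 -19.  -18.6]
scene 6 32 z [16.2 17.3 30.7] x of low [-17.9 -16.8 -15.5]
scene 12 24 z [13.9 14.6 28.5] x of low [-13.9 -11.5  -6.5]
scene 18 20 z [23.  25.9 29.7] x of low [-9.9 -8.8 -8.6]
scene 24 46 z [21.  23.2 35.5] x of low [-10.2  -9.1  -7.1]
scene 30 49 z [21.5 29.3 36.1] x of low [-6.7 -6.4 15.6]
scene 36 7 z [48.6 53.5 68.2] x of low [-8.  -6.3 -6.3]
scene 48 14 z [65.7 67.7 69.9] x of low [-11.3  -9.8   8.5]
wrist -54 300 z [65.1 67.2 70.3] x of low [12.2 12.7 13. ]
wrist -48 491 z [63.5 65.  69.5] x of low [ 7.2 12.7 12.9]
wrist -42 1143 z [60.9 63.6 69.8] x of low
[... 241 characters left out ...]
2 17.4]
wrist -12 1052 z [14.5 19.8 31.1] x of low [16.4 19.  19.8]
wrist -6 1101 z [14.6 19.8 31.1] x of low [19.1 20.2 20.7]
wrist 0 1107 z [15.1 20.1 31.2] x of low [19.  19.7 20.3]
wrist 6 1016 z [15.  28.6 31.3] x of low [15.7 18.5 20.4]
wrist 12 892 z [27.1 30.8 32.2] x of low [-9.1 15.4 18. ]
wrist 18 1082 z [22.1 28.9 39.5] x of low [ 5.4 10.1 12.4]
wrist 24 823 z [22.4 27.3 40.7] x of low [11.5 12.  12.3]
wrist 30 517 z [26.3 29.7 38.5] x of low [7.2 7.6 8. ]
wrist 36 839 z [59.6 62.8 68.7] x of low [7.1 7.6 8.2]
wrist 42 762 z [62.8 64.8 69.9] x of low [ 7.4  8.  12.8]
wrist 48 285 z [64.5 66.5 69.6] x of low [12.4 12.9 13.3]
wrist 54 51 z [69.6 70.3 71.4] x of low [12.  12.9 13.2]
```

View pics/chk5.png

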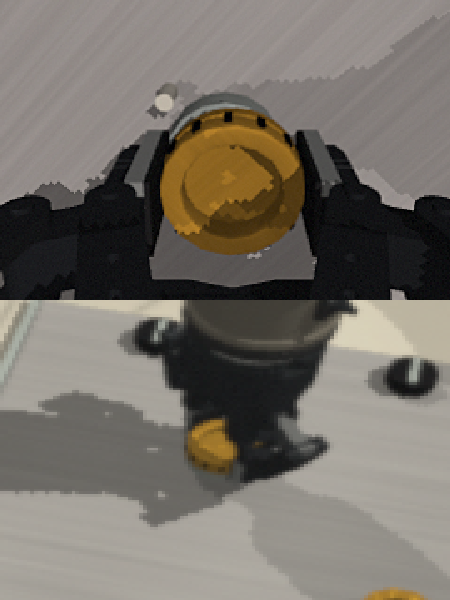

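The contact moment points at the −y finger at r ≈ 21 mm. So its tip (offset about 28 mm at this width) lands on the cup rim, because the gripped head sits about 1.4 mm towards +y of the TCP. I'll lift, shift −1.5 mm in y and lower again. Later heads will be gripped higher.

```bash
python3 -m jog '[[0,0,-0.8,0],[0,-0.15,-0.8,0],[0,-0.15,-0.8,0],[0,-0.15,-0.8,0],[0,-0.15,-0.5,0],[0,-0.15,-0.2,0],[0,-0.15,0,0],[0,-0.15,0.15,0],[0,-0.15,0.25,0],[0,-0.15,0.25,0],[0,-0.15,0.25,0]]'
python3 - <<'E'
from h import *
o=bot.get_obs(); print(np.round(o['torque'],2),np.round(o['contact_force'],1))
to((473.7,157.4),-13.5,44)
E
```

```text
t: 13.7
eef_pos: [0.4731, 0.1566, -0.0126]
tool_rot: [-0.0, 0.391, 0.92, -0.0]
contact_force: [0.8, 0.3, -1.0]
gripper_width: 0.498
grasp_force: 41.3
[-0.02 -0.   -0.  ] [ 0.8  0.3 -1. ]
(473.7, 157.4) -13.5 row [ 0.01  0.1   0.09 -0.  ] yaw 44.0 pos [473.1 156.6 -12.6] tilt 0.01 q7 0.7 t 13.7
```

```bash
python3 -m jog '[[0,0,0,0],[0,0,0,0],[0,0,0,0],[0,0,0,0],[0,0,-2,0],[0,0,-5,0],[0,0,-8,0],[-44.3,-22.8,-8,0],[-44.3,-22.8,-8,0],[-44.3,-22.8,-8,0],[-44.3,-22.8,-8,0],[-44.3,-22.8,-8,0],[-44.3,-22.8,-8,0],[-44.3,-22.8,-8,0],[-44.3,-22.8,-8,0],[-44.3,-22.8,-8,0],[-44.3,-22.8,-8,0],[-44.3,-22.8,-8,0],[-44.3,-22.8,-8,0],[-44.3,-22.8,-8,0]]' -1 40
python3 - <<'E'
from h import *
np.set_printoptions(precision=2,suppress=True)
c=cam('scene'); P=depthpts(c)*1000; save(c,'scene_p1.png')
m=(np.hypot(P[...,0]-474,P[...,1]-157)<27)&(P[...,2]>30)&(P[...,2]<40); q=P[m]; print(len(q),np.median(q[:,2]),cv2.minEnclosingCircle(q[:,:2].astype(np.float32)))
A=np.c_[q[:,:2]-[474,157],np.ones(len(q))]; print('slope',np.linalg.lstsq(A,q[:,2],rcond=None)[0])
to('small_cap',40,44)
E
```

```text
t: 15.37
eef_pos: [0.6161, -0.3313, 0.0684]
tool_rot: [0.002, 0.395, 0.919, -0.003]
contact_force: [-0.6, -1.6, 0.9]
gripper_width: 1.002
grasp_force: 0.0
176 33.9455318238609 ((475.4998474121094, 156.86978149414062), 23.3090763092041)
slope [-0.03 -0.01 33.98]
small_cap 40 row [ 0.42  0.54  2.77 -0.01] yaw 43.6 pos [ 615.8 -326.9   67.8] tilt 0.23 q7 1.45 t 15.42
```

The small head is seated: its crown top is at 33.9 mm against 34 expected. Next is the small cap.

```bash
cat >> h.py <<'E'
def wcirc(xy,z,r,n='wrist',tol=3):
    c=cam(n); P=depthpts(c)*1000
    m=(abs(P[...,2]-z)<tol)&(c['depth']>0)&(np.hypot(P[...,0]-xy[0],P[...,1]-xy[1])<r+12)
    nn,l,st,_=cv2.connectedComponentsWithStats(m.astype(np.uint8)); i=1+np.argmax(st[1:,4])
    q=P[l==i][:,:2].astype(np.float32); e=cv2.fitEllipse(cv2.convexHull(q)); print(n,'circle',len(q),np.round(e[0],1),np.round(e[1],1)); return e[0]
E
python3 -m jog '[[0,0,2,0],[0,0,2,0],[0,0,2,0],[0,0,2,0]]'; python3 -c "
from h import *
p=wcirc(POS['small_cap'],20,24)
to('small_cap',-18,44); to(p,-18,44)"
```

```text
t: 15.75
eef_pos: [0.617, -0.3192, 0.0478]
tool_rot: [-0.0, 0.39, 0.921, 0.0]
contact_force: [-0.1, 0.1, 0.0]
gripper_width: 1.0
grasp_force: 0.0
wrist circle 2865 [ 616.8 -319.6] [47.2 47.4]
small_cap -18 row [-0.01 -0.09  6.63  0.  ] yaw 44.1 pos [ 617.3 -319.5   48.3] tilt 0.04 q7 1.46 t 15.8
(616.8428955078125, -319.6402893066406) -18 row [ 0.03 -0.05  6.63  0.  ] yaw 44.1 pos [ 617.3 -319.5   48.3] tilt 0.04 q7 1.46 t 15.8
```

Good agreement. Go straight down, then close.

```bash
python3 -m jog '[[0,-0.1,2.5,0],[0,-0.1,4.5,0],[0,-0.1,5.8,0],[0,-0.1,6.5,0],[0,-0.1,6.5,0],[0,-0.1,6.5,0],[0,-0.1,6.5,0]]'; python3 -m jog '[[0,0,0,0],[0,0,0,0],[0,0,0,0],[0,0,0,0],[0,0,0,0],[0,0,0,0],[0,0,0,0],[0,0,0,0]]' 1 40;  python3 -c "
from h import *
to((474.3-1,157-1),60,44)"
```

```text
t: 16.38
eef_pos: [0.617, -0.3216, -0.0162]
tool_rot: [0.001, 0.391, 0.921, -0.0]
contact_force: [-0.1, 1.3, -0.2]
gripper_width: 1.001
grasp_force: 0.0
t: 17.05
eef_pos: [0.6165, -0.3213, -0.0165]
tool_rot: [0.0, 0.391, 0.92, 0.0]
contact_force: [-1.0, 1.1, 5.8]
gripper_width: 0.538
grasp_force: 40.4
(473.3, 156) 60 row [44.28 22.86 -7.66 -0.  ] yaw 44.0 pos [ 616.5 -321.3  -16.5] tilt 0.05 q7 1.49 t 17.05
```

```bash
python3 -m jog '[[0,0,-2,0],[0,0,-5,0],[0,0,-8,0],[44.3,22.9,-8,0],[44.3,22.9,-8,0],[44.3,22.9,-8,0],[44.3,22.9,-8,0],[44.3,22.9,-8,0],[44.3,22.9,-8,0],[44.3,22.9,-8,0],[44.3,22.9,-8,0],[44.3,22.9,-8,0],[44.3,22.9,-8,0],[44.3,22.9,-8,0],[44.3,22.9,-8,0],[44.3,22.9,-8,0],[44.3,22.9,-8,0],[44.3,22.9,-8,0],[44.3,22.9,-8,0],[44.3,22.9,-8,0]]'
python3 - <<'E'
from h import *
o=bot.get_obs(); e=np.array(o['eef_pos'])*1000; print(e)
wcirc(e[:2],e[2]+16.5+20,24)
wcirc((474.3,157),34,22)
to((474.3,157),3.5,44)
E
```

```text
t: 18.72
eef_pos: [0.4737, 0.1548, 0.0627]
tool_rot: [0.0, 0.392, 0.92, -0.0]
contact_force: [0.9, -0.4, -0.3]
gripper_width: 0.535
grasp_force: 41.4
[473.65845129 154.8356746   62.68891229]
wrist circle 5962 [474.2 156.9] [46.7 63.3]
wrist circle 744 [473.7 157.8] [43.2 44.5]
(474.3, 157) 3.5 row [ 0.08  0.17  5.91 -0.  ] yaw 43.8 pos [473.6 155.2  62.6] tilt 0.02 q7 0.63 t 18.82
```

```bash
python3 -m jog '[[0.05,0,2.5,0],[0.05,0,4.2,0],[0.05,0,4.6,0],[0.05,0,5,0],[0.05,0,5.4,0],[0.05,0,5.65,0],[0.05,0,5.65,0],[0.05,0,5.65,0],[0.05,0,5.65,0]]'
python3 - <<'E'
from h import *
o=bot.get_obs(); print(np.round(o['torque'],2),np.round(o['contact_force'],1))
to((473.7,156.0),5.5,44)
E
```

```text
t: 19.57
eef_pos: [0.4732, 0.1572, 0.0065]
tool_rot: [0.0, 0.391, 0.921, 0.0]
contact_force: [0.4, 0.4, 0.0]
gripper_width: 0.533
grasp_force: 41.3
[ 0.03  0.04 -0.02] [0.4 0.4 0. ]
(473.7, 156.0) 5.5 row [-0.13 -0.05  0.1   0.  ] yaw 44.0 pos [473.2 157.2   6.5] tilt 0.05 q7 0.7 t 19.57
```

```bash
python3 -m jog '[[0,0,0,0],[0,0,0,0],[0,0,0,0],[0,0,0,0],[0,0,-2,0],[0,0,-5,0],[-37.8,-38.3,-5,0],[-37.8,-38.3,-5,0],[-37.8,-38.3,-5,0],[-37.8,-38.3,-5,0],[-37.8,-38.3,-5,0],[-37.8,-38.3,-5,0],[-37.8,-38.3,-5,0],[-37.8,-38.3,-5,0],[-37.8,-38.3,-5,0],[-37.8,-38.3,-5,0],[-37.8,-38.3,-5,0],[-37.8,-38.3,-5,0],[-37.8,-38.3,-5,0],[-37.8,-38.3,-5,0]]' -1 40
python3 - <<'E'
from h import *
np.set_printoptions(precision=2,suppress=True)
c=cam('scene'); P=depthpts(c)*1000; save(c,'scene_p2.png')
m=(np.hypot(P[...,0]-474,P[...,1]-157)<30)&(P[...,2]>37)&(P[...,2]<47); q=P[m]; print(len(q),np.median(q[:,2]),cv2.minEnclosingCircle(q[:,:2].astype(np.float32)))
A=np.c_[q[:,:2]-[474,157],np.ones(len(q))]; print('slope',np.linalg.lstsq(A,q[:,2],rcond=None)[0])
to('medium_head',40,44)
E
```

```text
t: 21.23
eef_pos: [0.4574, -0.3909, 0.0572]
tool_rot: [0.002, 0.395, 0.919, -0.003]
contact_force: [-0.2, -0.8, -0.2]
gripper_width: 0.999
grasp_force: 0.0
330 42.149790522725716 ((473.5289306640625, 157.23745727539062), 24.365753173828125)
slope [-0.02 -0.02 42.18]
medium_head 40 row [ 0.21  0.61  1.65 -0.01] yaw 43.6 pos [ 458.  -386.4   56.5] tilt 0.21 q7 1.68 t 21.28
```

The small burner is complete: its cap top is at 42.1 mm against 42 expected, centred. Next is the medium head.

```bash
python3 -m jog '[[0,0,1,0],[0,0,1,0],[0,0,1,0],[0,0,1,0]]'; python3 -c "
from h import *
p=wcirc(POS['medium_head'],28,31)
to('medium_head',-15,44); to(p,-15,44)"
```

```text
t: 21.62
eef_pos: [0.4603, -0.379, 0.0456]
tool_rot: [-0.001, 0.39, 0.921, 0.0]
contact_force: [0.6, -0.1, 0.0]
gripper_width: 0.995
grasp_force: 0.0
wrist circle 2800 [ 461.2 -379.7] [62.7 63.5]
medium_head -15 row [-0.14 -0.05  6.09  0.  ] yaw 44.1 pos [ 460.4 -379.5   45.9] tilt 0.04 q7 1.69 t 21.67
(461.1634826660156, -379.6894836425781) -15 row [-0.08  0.04  6.09  0.  ] yaw 44.1 pos [ 460.4 -379.5   45.9] tilt 0.04 q7 1.69 t 21.67
```

```bash
python3 -m jog '[[0,0,2.5,0],[0,0,4.5,0],[0,0,5.5,0],[0,0,6.1,0],[0,0,6.1,0],[0,0,6.1,0],[0,0,6.1,0]]'; python3 -m jog '[[0,0,0,0],[0,0,0,0],[0,0,0,0],[0,0,0,0],[0,0,0,0],[0,0,0,0],[0,0,0,0]]' 1 40;  python3 -c "
from h import *
to((466-1,366-1),60,44)"
```

```text
t: 22.25
eef_pos: [0.4605, -0.3815, -0.014]
tool_rot: [0.001, 0.391, 0.921, -0.0]
contact_force: [0.4, -0.1, -0.2]
gripper_width: 1.003
grasp_force: 0.0
t: 22.83
eef_pos: [0.4603, -0.3813, -0.0138]
tool_rot: [0.001, 0.391, 0.92, 0.0]
contact_force: [-2.3, 2.6, 6.7]
gripper_width: 0.699
grasp_force: 41.9
(465, 365) 60 row [53.35 52.18 -7.41 -0.  ] yaw 44.0 pos [ 460.3 -381.3  -13.8] tilt 0.07 q7 1.74 t 22.83
```

```bash
python3 -m jog '[[0,0,-2,0],[0,0,-5,0],[0,0,-8,0],[53.4,52.2,-8,0],[53.4,52.2,-8,0],[53.4,52.2,-8,0],[53.4,52.2,-8,0],[53.4,52.2,-8,0],[53.4,52.2,-8,0],[53.4,52.2,-8,0],[53.4,52.2,-8,0],[53.4,52.2,-8,0],[53.4,52.2,-8,0],[53.4,52.2,-8,0],[53.4,52.2,-8,0],[53.4,52.2,-8,0],[53.4,52.2,-8,0],[53.4,52.2,-8,0],[53.4,52.2,-8,0],[53.4,52.2,-8,0]]'; python3 -c "
from h import *
to((465,365),60,44)"
```

```text
t: 24.5
eef_pos: [0.4636, 0.3296, 0.0653]
tool_rot: [-0.0, 0.391, 0.921, 0.0]
contact_force: [1.4, 0.5, -1.8]
gripper_width: 0.698
grasp_force: 44.6
(465, 365) 60 row [2.45 2.56 0.54 0.  ] yaw 44.0 pos [463.6 329.6  65.3] tilt 0.02 q7 0.34 t 24.5
```

```bash
python3 -m jog '[[1.5,1.5,0,0],[1.5,1.5,0,0],[1.5,1.5,0,0],[1.5,1.5,0,0],[1.5,1.5,0,0]]'
python3 - <<'E'
from h import *
np.set_printoptions(precision=1,suppress=True)
o=bot.get_obs(); e=np.array(o['eef_pos'])*1000
wcirc((466,366),20,28); wcirc((466,366),20,28,'scene')
c=cam('wrist'); P=depthpts(c)*1000; save(c,'w_mb.png')
d=P-e;a=np.radians(44);yy=d[...,0]*np.cos(a)+d[...,1]*np.sin(a);xx=-d[...,0]*np.sin(a)+d[...,1]*np.cos(a)
# pin: points z 15-24 outside wall
r=np.hypot(P[...,0]-466,P[...,1]-366); m=(r>31.5)&(r<43)&(abs(P[...,2]-19)<4)&(c['depth']>0); q=P[m]
if len(q): pm=np.median(q,0); print('pin',len(q),pm,np.hypot(*(pm[:2]-[466,366])),np.degrees(np.arctan2(pm[1]-366,pm[0]-466)))
hsv=cv2.cvtColor(c['pixels'],cv2.COLOR_RGB2HSV)
br=(hsv[...,0]>10)&(hsv[...,0]<30)&(hsv[...,1]>130)&(np.hypot(xx,yy)<42)&(P[...,2]>60)
zt=np.percentile(P[br][:,2],90);t=br&(abs(P[...,2]-zt)<4);print('top',zt-e[2],'tool x',np.percentile(xx[t],[.5,99.5]),'y',np.percentile(yy[t],[.5,99.5]))
to((466,366),60,44)
E
```

```text
t: 24.92
eef_pos: [0.4648, 0.3466, 0.0651]
tool_rot: [0.0, 0.392, 0.92, -0.0]
contact_force: [-0.4, -0.2, -1.2]
gripper_width: 0.704
grasp_force: 44.6
wrist circle 811 [464.8 368.5] [54.6 54.8]
scene circle 132 [467.2 366.9] [54.2 54.8]
pin 54 [438.5 392.4  20.6] 38.10551063287316 136.1656090097752
top 42.29585768589553 tool x [-28.3  31.1] y [-28.1  31.2]
(466, 366) 60 row [ 1.3  1.4  0.5 -0. ] yaw 43.9 pos [464.8 347.3  65.2] tilt 0.01 q7 0.32 t 25.07
```

```bash
python3 -m jog '[[1.3,1.35,0,0],[1.3,1.35,1,0],[1.3,1.35,3.5,0],[1.3,1.35,4.8,0],[1.3,1.35,4.8,0],[1.3,1.35,4.8,0],[1.3,1.35,4.8,0],[1.3,1.35,4.8,0]]'; python3 -c "
from h import *
to((465.3,366.3),-6.8,44)"
```

```text
t: 25.73
eef_pos: [0.466, 0.3675, 0.018]
tool_rot: [0.0, 0.391, 0.92, 0.001]
contact_force: [-0.4, 0.2, -2.3]
gripper_width: 0.697
grasp_force: 44.5
(465.3, 366.3) -6.8 row [-0.04 -0.14  2.48 -0.  ] yaw 44.0 pos [466.  367.5  18. ] tilt 0.09 q7 0.33 t 25.73
```

```bash
python3 -m jog '[[0,-0.1,0.5,0],[0,-0.1,1,0],[0,-0.1,1.5,0],[0,-0.1,2,0],[0,-0.1,2.4,0],[0,-0.1,2.4,0],[0,-0.1,2.4,0],[0,-0.1,2.4,0]]'; python3 -c "
from h import *
to((465.3,366.3),-6.8,44)"
```

```text
t: 26.4
eef_pos: [0.4645, 0.3665, -0.0072]
tool_rot: [0.0, 0.391, 0.921, -0.0]
contact_force: [0.0, -1.0, -1.8]
gripper_width: 0.703
grasp_force: 44.6
(465.3, 366.3) -6.8 row [-0.07  0.04 -0.04 -0.  ] yaw 44.0 pos [464.5 366.5  -7.2] tilt 0.02 q7 0.34 t 26.4
```

```bash
python3 -m jog '[[0,0,0,0],[0,0,0,0],[0,0,0,0],[0,0,0,0],[0,0,-2,0],[0,0,-5,0],[0,0,-6.5,0],[-36,-34.5,-6.5,0],[-36,-34.5,-6.5,0],[-36,-34.5,-6.5,0],[-36,-34.5,-6.5,0],[-36,-34.5,-6.5,0],[-36,-34.5,-6.5,0],[-36,-34.5,-6.5,0],[-36,-34.5,-6.5,0],[-36,-34.5,-6.5,0],[-36,-34.5,-6.5,0],[-36,-34.5,-6.5,0],[-36,-34.5,-6.5,0],[-36,-34.5,-6.5,0]]' -1 40
python3 - <<'E'
from h import *
np.set_printoptions(precision=2,suppress=True)
c=cam('scene'); P=depthpts(c)*1000
m=(np.hypot(P[...,0]-466,P[...,1]-366)<36)&(P[...,2]>30)&(P[...,2]<40); q=P[m]; print(len(q),np.median(q[:,2]),cv2.minEnclosingCircle(q[:,:2].astype(np.float32)))
A=np.c_[q[:,:2]-[466,366],np.ones(len(q))]; print('slope',np.linalg.lstsq(A,q[:,2],rcond=None)[0])
to('medium_cap',40,44)
E
```

```text
t: 28.07
eef_pos: [0.4658, -0.1416, 0.0591]
tool_rot: [0.002, 0.396, 0.918, -0.002]
contact_force: [0.2, 0.2, 0.0]
gripper_width: 0.999
grasp_force: 0.0
320 33.87239409114245 ((465.6174011230469, 365.79095458984375), 32.167625427246094)
slope [ 0.   -0.   33.89]
medium_cap 40 row [ 0.35  0.41  1.86 -0.01] yaw 43.5 pos [ 466.  -137.3   58.6] tilt 0.14 q7 1.23 t 28.12
```

```bash
python3 -m jog '[[0,0,1.5,0],[0,0,1.5,0],[0,0,1.5,0],[0,0,1.5,0]]'; python3 -c "
from h import *
p=wcirc(POS['medium_cap'],20,33)
to('medium_cap',-22,44); to(p,-22,44)"
```

```text
t: 28.45
eef_pos: [0.4665, -0.131, 0.0433]
tool_rot: [-0.0, 0.39, 0.921, 0.0]
contact_force: [0.4, -0.2, -0.2]
gripper_width: 1.004
grasp_force: 0.0
wrist circle 5740 [ 467.2 -131.3] [65.3 66.3]
medium_cap -22 row [-0.05 -0.08  6.54  0.  ] yaw 44.1 pos [ 466.8 -131.1   43.4] tilt 0.02 q7 1.25 t 28.5
(467.2334899902344, -131.28561401367188) -22 row [-0.05  0.02  6.54  0.  ] yaw 44.1 pos [ 466.8 -131.1   43.4] tilt 0.02 q7 1.25 t 28.5
```

```bash
python3 -m jog '[[0,0,2.5,0],[0,0,4.5,0],[0,0,5.8,0],[0,0,6.4,0],[0,0,6.4,0],[0,0,6.4,0],[0,0,6.4,0]]'; python3 -m jog '[[0,0,0,0],[0,0,0,0],[0,0,0,0],[0,0,0,0],[0,0,0,0],[0,0,0,0]]' 1 40;  python3 -c "
from h import *
to((464.7,366),60,44)"
```

```text
t: 29.08
eef_pos: [0.4672, -0.132, -0.0201]
tool_rot: [0.001, 0.391, 0.921, 0.0]
contact_force: [-0.5, 0.2, -0.3]
gripper_width: 1.002
grasp_force: 0.0
t: 29.58
eef_pos: [0.4671, -0.1319, -0.0199]
tool_rot: [0.001, 0.391, 0.921, 0.0]
contact_force: [-1.5, 0.5, 9.1]
gripper_width: 0.746
grasp_force: 41.7
(464.7, 366) 60 row [35.98 34.43 -7.97  0.  ] yaw 44.0 pos [ 467.1 -131.9  -19.9] tilt 0.09 q7 1.33 t 29.58
```

```bash
python3 -m jog '[[0,0,-2,0],[0,0,-5,0],[0,0,-8,0],[36,34.4,-8,0],[36,34.4,-8,0],[36,34.4,-8,0],[36,34.4,-8,0],[36,34.4,-8,0],[36,34.4,-8,0],[36,34.4,-8,0],[36,34.4,-8,0],[36,34.4,-8,0],[36,34.4,-8,0],[36,34.4,-8,0],[36,34.4,-8,0],[36,34.4,-8,0],[36,34.4,-8,0],[36,34.4,-8,0],[36,34.4,-8,0],[36,34.4,-8,0]]'
python3 - <<'E'
from h import *
o=bot.get_obs(); e=np.array(o['eef_pos'])*1000
wcirc((465.6,366),34,31)
c=cam('wrist'); P=depthpts(c)*1000; save(c,'w_mc.png')
d=P-e;a=np.radians(44);yy=d[...,0]*np.cos(a)+d[...,1]*np.sin(a);xx=-d[...,0]*np.sin(a)+d[...,1]*np.cos(a)
t=(abs(P[...,2]-(e[2]+19.9+20))<3)&(np.hypot(xx,yy)<45)&(abs(yy)<12);print(t.sum(),'tool x at |y|<12',np.percentile(xx[t],[.5,99.5]))
to((465.6-1,366-1),2.5,44)
E
```

```text
t: 31.25
eef_pos: [0.4641, 0.3641, 0.0592]
tool_rot: [0.0, 0.392, 0.92, -0.0]
contact_force: [-0.6, 1.0, -1.7]
gripper_width: 0.748
grasp_force: 46.0
wrist circle 1123 [463.3 369.2] [58.9 61.6]
5175 tool x at |y|<12 [-30.95156261  33.05569788]
(464.6, 365) 2.5 row [-0.    0.06  5.68 -0.  ] yaw 43.9 pos [464.1 364.6  59.3] tilt 0.01 q7 0.3 t 31.35
```

```bash
python3 -m jog '[[0.05,0.05,2.5,0],[0.05,0.05,4,0],[0.05,0.05,4.4,0],[0.05,0.05,4.8,0],[0.05,0.05,5.2,0],[0.05,0.05,5.6,0],[0.05,0.05,5.6,0],[0.05,0.05,5.6,0],[0.05,0.05,5.6,0]]'; python3 -c "
from h import *
to((464.3,366.7),2.1,44)"
```

```text
t: 32.1
eef_pos: [0.4641, 0.3669, 0.0035]
tool_rot: [0.0, 0.391, 0.92, 0.0]
contact_force: [-1.1, -0.3, -1.2]
gripper_width: 0.738
grasp_force: 46.0
(464.3, 366.7) 2.1 row [-0.03  0.    0.14 -0.  ] yaw 44.0 pos [464.1 366.9   3.5] tilt 0.05 q7 0.34 t 32.1
```

```bash
python3 -m jog '[[0,0,0.05,0],[0,0,0.05,0],[0,0,0.05,0],[0,0,0.05,0],[0,0,-2,0],[0,0,-5,0],[-44.8,-44.7,-5.5,-0.32],[-44.8,-44.7,-5.5,-0.32],[-44.8,-44.7,-5.5,-0.32],[-44.8,-44.7,-5.5,-0.32],[-44.8,-44.7,-5.5,-0.32],[-44.8,-44.7,-5.5,-0.32],[-44.8,-44.7,-5.5,-0.32],[-44.8,-44.7,-5.5,-0.32],[-44.8,-44.7,-5.5,-0.32],[-44.8,-44.7,-5.5,-0.32],[-44.8,-44.7,-5.5,-0.32],[-44.8,-44.7,-5.5,-0.32],[-44.8,-44.7,-5.5,-0.32],[-44.8,-44.7,-5.5,-0.32]]' -1 40
python3 - <<'E'
from h import *
np.set_printoptions(precision=2,suppress=True)
c=cam('scene'); P=depthpts(c)*1000
m=(np.hypot(P[...,0]-466,P[...,1]-366)<38)&(P[...,2]>37)&(P[...,2]<47); q=P[m]; print(len(q),np.median(q[:,2]),cv2.minEnclosingCircle(q[:,:2].astype(np.float32)))
A=np.c_[q[:,:2]-[466,366],np.ones(len(q))]; print('slope',np.linalg.lstsq(A,q[:,2],rcond=None)[0])
to('oval_cap',40,62.3)
E
```

```text
t: 33.77
eef_pos: [0.454, -0.2187, 0.058]
tool_rot: [0.0, 0.239, 0.971, 0.0]
contact_force: [1.0, 1.2, -0.4]
gripper_width: 1.002
grasp_force: 0.0
677 42.13026226727257 ((465.3038635253906, 367.4673156738281), 34.078887939453125)
slope [-0.01  0.   42.17]
oval_cap 40 row [-1.82 -3.21  1.94 -0.01] yaw 61.7 pos [ 453.2 -229.3   59.1] tilt 0.44 q7 1.69 t 33.82
```

The medium burner is complete: its cap top is at 42.1 mm. Next is the oval cap.

```bash
python3 -m jog '[[-1,-1.8,1,0],[-1,-1.8,1,0],[-1,-1.8,1,0],[-1,-1.8,1,0],[-1,-1.8,1,0]]'
python3 - <<'E'
from h import *
for n in ('wrist','scene'):
    c=cam(n); P=depthpts(c)*1000
    m=(abs(P[...,2]-20)<3)&(c['depth']>0)&(np.hypot(P[...,0]-454,P[...,1]+266)<75)
    nn,l,st,_=cv2.connectedComponentsWithStats(m.astype(np.uint8)); i=1+np.argmax(st[1:,4])
    print(n,st[i,4],cv2.minAreaRect(P[l==i][:,:2].astype(np.float32)))
to('oval_cap',-18,62.3)
E
```

```text
t: 34.23
eef_pos: [0.4551, -0.2355, 0.0478]
tool_rot: [-0.0, 0.238, 0.971, 0.0]
contact_force: [-0.2, -0.3, 0.1]
gripper_width: 1.001
grasp_force: 0.0
wrist 8748 ((454.9073486328125, -265.3939514160156), (46.184181213378906, 130.66244506835938), 62.75986099243164)
scene 606 ((461.6429748535156, -269.4801940917969), (50.197696685791016, 112.1113510131836), 62.341827392578125)
oval_cap -18 row [-1.31 -2.77  6.59  0.  ] yaw 62.5 pos [ 455.3 -235.7   47.9] tilt 0.03 q7 1.73 t 34.33
```

```bash
python3 -m jog '[[-1.3,-2.7,0,0],[-1.3,-2.7,0,0],[-1.3,-2.7,2,0],[-1.3,-2.7,4,0],[-1.3,-2.7,5,0],[-1.3,-2.7,5,0],[-1.3,-2.7,5,0]]';  python3 -c "
from h import *
to((454.6,-265.9),-17.5,62.5)"
```

```text
t: 34.92
eef_pos: [0.4536, -0.2667, -0.0024]
tool_rot: [-0.0, 0.239, 0.971, 0.0]
contact_force: [-0.1, -1.1, -0.3]
gripper_width: 1.001
grasp_force: 0.0
(454.6, -265.9) -17.5 row [-0.05  0.12  1.51 -0.  ] yaw 62.4 pos [ 453.6 -266.7   -2.4] tilt 0.06 q7 1.84 t 34.92
```

```bash
python3 -m jog '[[-0.05,0.1,0.8,0],[-0.05,0.1,1.5,0],[-0.05,0.1,1.5,0],[-0.05,0.1,1.5,0]]'; python3 -m jog '[[0,0,0,0],[0,0,0,0],[0,0,0,0],[0,0,0,0],[0,0,0,0],[0,0,0,0],[0,0,0,0],[0,0,0,0]]' 1 50;  python3 -c "
from h import *
to('oval_burner',70,84.7)"
```

```text
t: 35.25
eef_pos: [0.4545, -0.2663, -0.0175]
tool_rot: [-0.0, 0.239, 0.971, 0.0]
contact_force: [-0.4, -0.1, -0.1]
gripper_width: 1.001
grasp_force: 0.0
t: 35.92
eef_pos: [0.4549, -0.2666, -0.0168]
tool_rot: [0.0, 0.239, 0.971, 0.0]
contact_force: [-0.1, 1.3, 5.8]
gripper_width: 0.524
grasp_force: 50.9
oval_burner 70 row [ 8.99 56.14 -8.67 -0.39] yaw 62.3 pos [ 454.9 -266.6  -16.8] tilt 0.03 q7 1.85 t 35.92
```

```bash
python3 -m jog '[[0,0,-2,0],[0,0,-5,0],[0,0,-8,0],[9,56.1,-8.7,-0.39],[9,56.1,-8.7,-0.39],[9,56.1,-8.7,-0.39],[9,56.1,-8.7,-0.39],[9,56.1,-8.7,-0.39],[9,56.1,-8.7,-0.39],[9,56.1,-8.7,-0.39],[9,56.1,-8.7,-0.39],[9,56.1,-8.7,-0.39],[9,56.1,-8.7,-0.39],[9,56.1,-8.7,-0.39],[9,56.1,-8.7,-0.39],[9,56.1,-8.7,-0.39],[9,56.1,-8.7,-0.39],[9,56.1,-8.7,-0.39],[9,56.1,-8.7,-0.39],[9,56.1,-8.7,-0.39]]'
python3 - <<'E'
from h import *
c=cam('wrist'); save(c,'w_ob.png'); P=depthpts(c)*1000
s=cam('scene'); S=depthpts(s)*1000
for n,cc,Q,lo,hi in (('burner wrist',c,P,29,39),('burner scene',s,S,29,39),('cap wrist',c,P,102,116)):
    m=(Q[...,2]>lo)&(Q[...,2]<hi)&(cc['depth']>0)&(np.hypot(Q[...,0]-636,Q[...,1]-272)<80)
    q=Q[m][:,:2].astype(np.float32); print(n,len(q),cv2.minAreaRect(q) if len(q)>5 else '')
to('oval_burner',70,84.7)
E
```

```text
t: 37.58
eef_pos: [0.635, 0.2708, 0.0691]
tool_rot: [-0.0, 0.047, 0.999, -0.001]
contact_force: [0.6, -1.4, -1.2]
gripper_width: 0.516
grasp_force: 52.2
burner wrist 0 
burner scene 197 ((682.2203369140625, 267.53729248046875), (44.66957473754883, 35.87618637084961), 77.1663589477539)
cap wrist 17077 ((626.4207153320312, 274.04608154296875), (69.72431945800781, 109.47325897216797), 69.1591567993164)
oval_burner 70 row [-0.03  0.27 -0.05 -0.  ] yaw 84.5 pos [635.3 269.7  69.5] tilt 0.09 q7 1.16 t 37.68
```

View pics/w_ob.png

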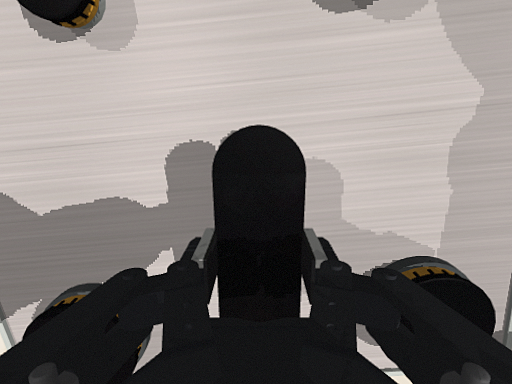

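The wrist view shows the oval cap held lengthwise at (259,220), aligned, with the finished burners clear of the fingers. I'll lower it with a small y correction.

```bash
python3 -m jog '[[0,0.1,2,0],[0,0.1,3.5,0],[0,0.1,4.5,0],[0,0.1,4.5,0],[0,0.1,4.5,0],[0,0.1,4.5,0]]'; python3 -c "
from h import *
to((635.8,271.2),6,84.7)"
```

```text
t: 38.18
eef_pos: [0.6359, 0.273, 0.0251]
tool_rot: [0.0, 0.047, 0.999, 0.0]
contact_force: [1.0, -0.0, -1.2]
gripper_width: 0.521
grasp_force: 52.1
(635.8, 271.2) 6 row [-0.   -0.18  1.91 -0.  ] yaw 84.7 pos [635.9 273.   25.1] tilt 0.03 q7 1.17 t 38.18
```

```bash
python3 -m jog '[[0,-0.15,0.3,0],[0,-0.15,0.7,0],[0,-0.15,1.1,0],[0,-0.15,1.5,0],[0,-0.15,1.85,0],[0,-0.15,1.85,0],[0,-0.15,1.85,0],[0,-0.15,1.85,0]]'; python3 -c "
from h import *
to((635.8,271.2),6,84.7)"
```

```text
t: 38.85
eef_pos: [0.6353, 0.2717, 0.0061]
tool_rot: [-0.0, 0.046, 0.999, -0.0]
contact_force: [-0.7, 0.8, -1.4]
gripper_width: 0.525
grasp_force: 52.2
(635.8, 271.2) 6 row [-0.05 -0.05  0.01 -0.  ] yaw 84.7 pos [635.3 271.7   6.1] tilt 0.01 q7 1.18 t 38.85
```

```bash
python3 -m jog '[[0,0,0,0],[0,0,0,0],[0,0,0,0],[0,0,0,0],[0,0,0,0],[0,0,-2,0],[0,0,-5,0],[0,0,-9,0],[0,-35,-12,0],[0,-35,-12,0],[0,-35,-12,0],[0,-35,-12,0],[0,-35,-12,0],[0,-35,-12,0],[0,-35,-12,0],[0,-35,-12,0],[0,-35,-12,0],[0,-35,-12,0],[0,-35,-12,0],[0,-35,-12,0]]' -1
python3 - <<'E'
from h import *
np.set_printoptions(precision=3,suppress=True)
c=cam('scene'); save(c,'final.png'); t=cam('top')
for n,k in (('scene',c),('top',t)):
    P=depthpts(k)*1000
    for nm,ctr,r in (('small',(474,157),30),('medium',(465.5,366.5),38),('oval',(635.8,272.4),72)):
        m=(np.hypot(P[...,0]-ctr[0],P[...,1]-ctr[1])<r)&(P[...,2]>38)&(P[...,2]<47)&(k['depth']>0); q=P[m]
        if len(q)<10: print(n,nm,len(q)); continue
        A=np.c_[q[:,:2]-ctr,np.ones(len(q))]; print(n,nm,len(q),np.median(q[:,2]),'slope',np.linalg.lstsq(A,q[:,2],rcond=None)[0][:2],cv2.minAreaRect(q[:,:2].astype(np.float32)))
o=bot.get_obs();print(o['t'],np.round(o['eef_pos'],3),o['gripper_width'])
E
```

```text
t: 40.52
eef_pos: [0.6031, -0.0754, 0.1261]
tool_rot: [0.0, 0.046, 0.999, 0.001]
contact_force: [0.8, -0.2, 0.3]
gripper_width: 1.0
grasp_force: 0.0
scene small 332 42.07368809639206 slope [-0.009 -0.005] ((473.41204833984375, 157.69570922851562), (47.358245849609375, 46.52882385253906), 7.773038864135742)
scene medium 672 42.102118938189165 slope [-0.007  0.002] ((465.2984619140625, 366.72186279296875), (64.37955474853516, 66.02471923828125), 76.19483947753906)
scene oval 1415 42.310259264664694 slope [-0.     0.003] ((635.6669921875, 272.05291748046875), (46.02629470825195, 130.17813110351562), 84.75003814697266)
top small 270 42.93598550877537 slope [ 0.005 -0.008] ((473.4011535644531, 157.18663024902344), (46.26619338989258, 45.41928482055664), 44.19624710083008)
top medium 478 42.51635163006101 slope [-0.006 -0.008] ((464.212158203125, 365.1986083984375), (67.40138244628906, 60.04349136352539), 87.89498138427734)
top oval 777 42.86857725034554 slope [0.003 0.006] ((633.7447509765625, 272.4239196777344), (48.14847183227539, 128.94100952148438), 84.90548706054688)
40.6167 [ 0.603 -0.075  0.126] 1.0043888160156766
```

View pics/final.png

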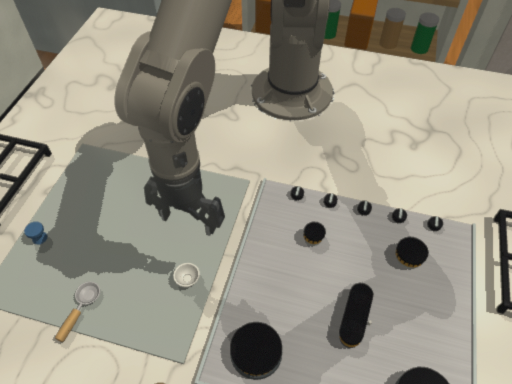

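The final view shows the small cap at (315,233), the medium cap at (412,252) and the oval cap at (356,314). All sit level at the right height and centred, and the robot is clear.

```bash
python3 -m jog '[[0,0,0,0],[0,0,0,0],[0,0,0,0]]' >/dev/null; python3 -c "
from station import bot
print(bot.hand_in())"
```

```text
the job is handed in; nothing more can be done
None
```

I handed the job in at about 41 s: all three burners are back together, and the last camera check showed every cap level, centred and at its seated height (42 mm tops), with the robot clear; the hand-in gave no verdict back.

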